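Kit the vacuum-line tray: parts into their cut-outs, tins packed from the corner

ROBOT

A 6-joint arm with a two-finger parallel gripper is mounted at the origin on a cart in front of the work surface, level with it; the furniture and walls round the work are solid. World frame = base frame: x ahead of the robot, y to its left, z up, the work surface at z = 0. Lengths are in m, angles in rad, forces in N, time in s.
With the tool pointing down it reaches from about 0.375 to 0.9 m from the base axis. Payload 3.1 kg.
Tool frame: the origin (TCP) lies between the finger pads; the fingertips stand 17 mm ahead of it and the grasp point (between the pads) lies 2 mm behind it (robot.nose_length is the distance from the TCP to the fingertips, in m); z points along the fingers, y is the line along which they close (so a half turn about z gives the same grasp; the last joint's range is limited). The gripper opens to 87 mm and grips with 3 to 60 N. Pads are 19 mm wide; open, the fingers measure 117 mm over their backs; the gripper's body (75 mm by 190 mm) begins 51 mm behind the grasp point.
Start: joints at [-1.302, 0.527, 1.433, -0, 1.181, -0.178], TCP at [0.271, -0.563, 0.24] pointing down, gripper open.
Joint ranges: [-3.08, 3.08], [-0.75, 2.2], [0.22, 2.44], [-1.43, 4.57], [0, 2.65], [-2.85, 2.85]. Speed limits (rad/s): [2.79, 2.79, 3.14, 3.14, 3.14, 3.14].

INTERFACE

Orientations are given as a unit quaternion [x, y, z, w].
In Python, from rig import robot, cams gives the robot as it stands.
- The arm moves only by the shell command python3 -m pendant 'ROWS' [FORCE]. ROWS is JSON, a list of rows, each an object with "jaw": the opening, from 0 (shut) to 1 (fully open); "linear": the shift along the tool's x, y, z in cm, a list of three; "twist": the turn about the tool's z in degrees. A call has 1 to 12 rows; each row shifts and turns the commanded pose from where the row before left it, along the tool's axes as they then stand; what a row does not reach is not made up. A row lasts 1/12 s, in which the tool goes at most 41.7 mm and 7.16 degrees, less where a joint would pass 70% of its speed; a pose out of reach is approached as far as the arm can. A call is refused whole if a number of a shift passes 4.17 or a number of a turn 7.16, either way. A call with a gripper value outside its range is refused whole. The fingers move at their own pace and stop on an object; FORCE is the grip in N (left out, the last holds). Time passes only in rows, so rows that do not move let the fingers close. It gives the time, the measured TCP pose, the force, the opening and the grip force at its end, in the units of the state.
- robot.get_obs(): the state, without advancing time (a new reading comes with each control period).
- cams.camera(name): name is "scene" or "top" or "wrist"; returns a dict with "color" (420x560x3 uint8, blue, green, red), "depth" (420x560 float32, m along the optical axis (not along the pixel's ray), 0 where there is no reading), "fov_y" (degrees; the focal length in pixels is half the picture's height over the tangent of half this angle, whatever the lens; pixels are square), "cx", "cy" (the principal point, pixels), "k1" (the pictures are not rectified: a ray, as slopes to the right and down, at radius r is drawn at 1 + k1 r^2 times it, then the intrinsics apply), "view" (4x4, takes a point from world to camera coordinates). Camera axes: x right, y down, z forward; pixel columns grow to the right and rows downward; lengths in m; the calibration is good to about 2 mm. A picture is of the moment at which its call begins.
- robot.hand_in(): hands the job in; it is judged then, once.
The state is a dict: "time": time; "q": joint angles; "joint_velocities": joint speeds; "joint_torque": joint torques, N m; "position": TCP position; "tool_rot": TCP orientation; "ft_force": force on the tool from outside, world axes, zero at the start; "moment": the same for the moment, N m; "grip_width": finger opening in m; "grip_force": force on a finger pad.
Only numpy, scipy, OpenCV 4.12 (cv2) and the standard library are available. Lean on these libraries where they do the work, as an engineer would, in place of code of your own. Each camera call takes 0.05 s, during which the arm holds its last target. There are 200 camera calls.

TASK

Make up the service tray for the vacuum pump. First lay each loose vacuum-line part that is on the desk (elbow block, tee block, dial gauge; not all of them are always there) flat and fully down in the foam cut-out of its own outline. Then stand the flat tins upright in the open bay along the near side of the tray: push the first snug into the tall-fenced corner at the left end of the bay, its wide side against the front fence, and push each further tin against the front fence and snug up against the one before. Leave the other bottles and the jar alone; a part that gets knocked out of place has to be put right.

Things in the scene. Friction and masses are not known exactly. Their poses are not given: they have to be found in the camera images.
- tray: aluminium tray, 206 (x) x 264 mm (y), fixed; origin: centre of its underside, on the desk; x roughly away from the robot, y to the left (yaw varies). Base plate 8 mm thick. Far part (x -31 to +97 mm): three black foam tiles side by side, in any order, each 128 (x) x 84 mm, 12 mm thick, inside a 22 mm high rim. Near part: the open bay, see corner
- corner (a point): reference corner on the bay floor, where inner faces of front and left-end fence (26 mm above the floor, 6 mm thick) meet, at (-97, 126, 8) mm in the tray; axes as the tray's. The bay is 66 mm deep from the front fence to the foam's 12 mm step and open at its right end. A tin in the corner has its centre at x +26, y -41 mm from here, its x along the tray's x either way round; the next follow every 82 mm to -y
- elbow_home (a point): where the elbow's origin lies when home: on the floor (the base plate) of the L-shaped cut-out, which goes through the 12 mm of foam and has 2.5 mm play all round. The elbow's axes are then this frame's (same as the tray's)
- tee_home (a point): where the tee's origin lies when home: on the floor of the T-shaped cut-out, 12 mm deep, 2.5 mm play all round. The tee's axes are then this frame's (same as the tray's)
- gauge_home (a point): where the gauge's origin lies when home: on the floor of the keyhole-shaped cut-out, 12 mm deep, about 2.5 mm play all round. The gauge's +y (stem) then points along this frame's +x (axes as the tray's)
- elbow: L-shaped aluminium block of 28 mm wide, 32 mm high bar, 0.22 kg, lying flat. Long bar 104 mm along its x; origin under the middle of the long bar. The foot goes from the bar's -x end to +y, its end 54 mm from the bar's centre line. Grasp across the long bar near its middle (x -4 mm), by the upper half so that the fingers clear the foam. May be absent
- tee: T-shaped aluminium block of 28 mm wide, 32 mm high bar, 0.22 kg, lying flat. Long bar 104 mm along its x; origin under the middle of the long bar. The stem goes from there to +y, its end 54 mm from the bar's centre line; centre of mass at y +9 mm. Grasp across the stem at y +30 mm, fingers along its x, by the upper half so that they clear the foam. May be absent
- gauge: white dial gauge lying on its back, 64 x 90 x 28 mm, 0.2 kg. Origin on the underside; the dial's centre is 13 mm from it to -y; the brass stem (13 mm thick) points to +y, ends 45 mm from the origin. Case 56 mm wide below, 62 mm at the rim, 20 to 26 mm above the underside: grasp across the rim at the dial's centre, fingers along its x. May be absent
- tin_a: flat rectangular tin with orange label, upright, 53 mm along its x, 82 mm along its y, body 100 mm high, white cap on top to 124 mm, 0.5 kg; origin at the centre of its underside. Grasp it across the 53 mm, high on the body. The three tins are alike and interchangeable. May be absent
- tin_b: flat rectangular tin with orange label, upright, 53 mm along its x, 82 mm along its y, body 100 mm high, white cap on top to 124 mm, 0.5 kg; origin at the centre of its underside. Grasp it across the 53 mm, high on the body. The three tins are alike and interchangeable. May be absent
- tin_c: flat rectangular tin with orange label, upright, 53 mm along its x, 82 mm along its y, body 100 mm high, white cap on top to 124 mm, 0.5 kg; origin at the centre of its underside. Grasp it across the 53 mm, high on the body. The three tins are alike and interchangeable. May be absent
- white_bottle: bystander: white plastic bottle with yellow cap, 71 mm wide, 161 mm high; origin under its centre
- spice_jar: bystander: small jar, 44 mm wide, 105 mm high; origin under its centre
- small_bottle: bystander: small dark bottle, 36 mm wide, 77 mm high; origin under its centre

How it is judged:
By the outcome, as a careful person would: the job done as asked, in the order asked, and still so for the second after the job is handed in, with the robot touching nothing.
Of elbow, tee, gauge only 2 to 3 are there at a start; the rules pass over those that are not, and their reading is None.
Of tin_a, tin_b, tin_c only 2 to 3 are there at a start; the rules pass over those that are not, and their reading is None.
At some moment in a run one of elbow, tee, gauge may be knocked a few centimetres aside while the robot is not near it.
It also fails if it takes over 210 s, if anything falls off the work surface, if the arm or the gripper's body presses on something with over 40 N, if the wrist force passes 120 N, or if a joint passes its speed limit or range.

## Working session

There is one attempt and no reset: what is moved stays moved. The work goes in short steps, Python scripts to look and compute and a shell command to move; the robot and the scene stay as the last step left them, time stands still between calls to the robot, and variables do not carry over. Pictures are saved under pics/ and viewed, at most 14 in all, crops included, and the job is handed in when it is done.

```bash
ls; mkdir -p pics; python3 - <<'E'
from rig import robot,cams
import cv2
for n in ("top","scene"):
    c=cams.camera(n); cv2.imwrite(f"pics/{n}0.png",c["color"]); import numpy as np; np.savez(f"pics/{n}0.npz",**c)
    print(n,c["fov_y"],c["cx"],c["cy"],c["k1"],c["view"].round(3).tolist())
print(robot.get_obs())
E
```

```text
pics
top 43.51837939886199 281.0996778930008 205.70363937372602 -0.16513255136272897 [[-0.011, -1.0, -0.014, 0.016], [-0.997, 0.012, -0.079, 0.525], [0.079, 0.013, -0.997, 1.618], [0.0, 0.0, 0.0, 1.0]]
scene 43.08354506297617 278.92785806843125 205.43248085176106 -0.06724772806514609 [[-0.854, -0.52, -0.014, 0.452], [-0.309, 0.529, -0.79, 0.191], [0.418, -0.671, -0.613, 1.457], [0.0, 0.0, 0.0, 1.0]]
{'time': 0.1, 'q': array([-1.30152552e+00,  5.28383039e-01,  1.43379377e+00, -9.15756038e-06,
        1.18139837e+00, -1.78523782e-01]), 'joint_velocities': array([ 0.00024721, -0.00084488, -0.00245315,  0.00269036, -0.0025159 ,
        0.0010902 ]), 'joint_torque': array([ 1.11925413e-04, -4.40985954e+01, -1.77150607e+01,  6.35981304e-02,
        5.33795287e-02, -3.95259497e-05]), 'position': array([ 0.27045021, -0.56274786,  0.23865718]), 'tool_rot': array([ 9.75038669e-01,  2.22032906e-01, -4.91916108e-05, -9.90051562e-04]), 'ft_force': array([-0.29703512,  0.18605603, -0.47680056]), 'moment': array([ 0.00228004,  0.02998376, -0.01847968]), 'grip_force': 0.0, 'grip_width': 0.08655747588928744}
```

View pics/top0.png

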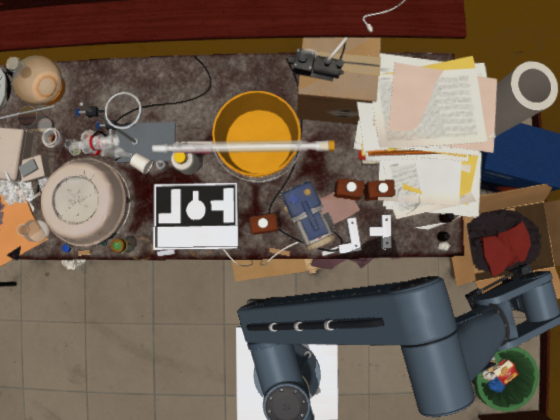

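View pics/scene0.png

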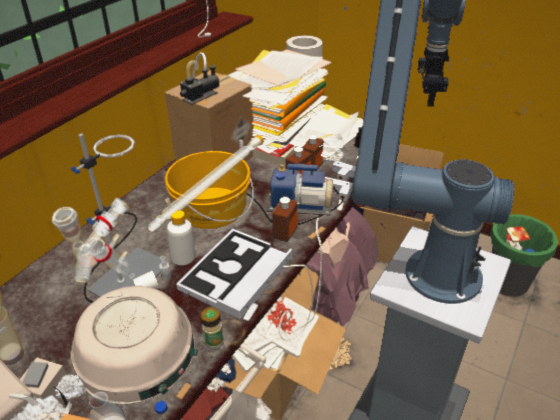

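The top view shows the tray at about (195,215), with three cut-outs: L left, keyhole middle, T right. There are tins at (263,223), (350,188) and (381,188). The elbow and tee are near (348,235) and (380,230), and I see no gauge yet. The pump is at (308,215) and the spice jar at (118,245).

```bash
cat > h.py <<'E'
import numpy as np, cv2
from scipy.spatial.transform import Rotation as R
def K(c):
    f=c["color"].shape[0]/2/np.tan(np.radians(float(c["fov_y"]))/2)
    return f
def plane(c,px,z):
    """pixels (N,2) -> world points on plane z"""
    px=np.atleast_2d(np.asarray(px,float)); f=K(c)
    d=(px-[float(c["cx"]),float(c["cy"])])/f; r0=np.linalg.norm(d,axis=1,keepdims=True); r=r0.copy(); k=float(c["k1"])
    for _ in range(30): r=r0/(1+k*r*r)
    d=d*np.where(r0>0,r/np.maximum(r0,1e-12),1)
    V=np.asarray(c["view"]); Rw=V[:3,:3].T; o=-Rw@V[:3,3]
    w=np.c_[d,np.ones(len(d))]@Rw.T
    return o+w*((z-o[2])/w[:,2:3])
def proj(c,P):
    P=np.atleast_2d(P); V=np.asarray(c["view"]); q=P@V[:3,:3].T+V[:3,3]
    d=q[:,:2]/q[:,2:]; r2=(d**2).sum(1,keepdims=True)
    return d*(1+float(c["k1"])*r2)*K(c)+[float(c["cx"]),float(c["cy"])]
def tool():
    from rig import robot
    o=robot.get_obs(); return np.array(o["position"]),R.from_quat(o["tool_rot"]),o
def togo(target,ydir=None):
    """report shift in tool cm to world target, and twist deg so tool y lies along world angle ydir (mod 180)"""
    p,r,o=tool(); d=r.inv().apply(np.asarray(target)-p)*100
    m=r.as_matrix(); s="t %.2f pos %s shift(cm) %s"%(o["time"],p.round(4),d.round(2))
    if ydir is not None:
        y=m[:,1]; a=np.degrees(np.arctan2(y[1],y[0])); e=(ydir-a+90)%180-90
        s+=" yang %.2f twist %.2f"%(a,-e)
    print(s, "tilt",np.degrees(np.arccos(-m[2,2])).round(2),"q6 %.2f"%o["q"][5])
E
python3 - <<'E'
import numpy as np,cv2
from h import *
c=dict(np.load("pics/top0.npz"))
im=c["color"]; cv2.imwrite("pics/crop1.png",cv2.resize(im[150:265,140:470],None,fx=2.4,fy=2.4,interpolation=cv2.INTER_CUBIC))
hsv=cv2.cvtColor(im,cv2.COLOR_BGR2HSV)
# tray: white blob corners
m=((hsv[...,2]>150)&(hsv[...,1]<50)).astype(np.uint8)*255
for (x0,x1,y0,y1,z,n) in [(145,245,178,255,.022,"tray"),(335,365,210,255,.032,"elbow"),(365,398,208,250,.032,"tee")]:
    s=np.zeros_like(m); s[y0:y1,x0:x1]=m[y0:y1,x0:x1]
    ct=max(cv2.findContours(s,cv2.RETR_EXTERNAL,cv2.CHAIN_APPROX_NONE)[0],key=cv2.contourArea)[:,0].astype(np.float32)
    w=plane(c,ct,z)[:,:2].astype(np.float32)
    r=cv2.minAreaRect(w); mo=cv2.moments(w.reshape(-1,1,2)); print(n,r,cv2.boxPoints(r).round(3).tolist(), mo["m10"]/mo["m00"],mo["m01"]/mo["m00"])
for n,p in dict(tin1=(263,222),tin2=(349,187),tin3=(381,187)).items(): print(n,plane(c,p,.124).round(3))
for n,p in dict(wb=(180,158),jar=(118,244),b445=(445,217),b442=(443,238)).items(): print(n,plane(c,p,.1).round(3),"depth",c["depth"][p[1],p[0]])
E
```

```text
tray ((0.48862022161483765, 0.280491441488266), (0.2657032907009125, 0.22234734892845154), 89.68069458007812) [[0.37700000405311584, 0.14800000190734863], [0.5989999771118164, 0.1469999998807907], [0.6010000109672546, 0.4129999876022339], [0.3779999911785126, 0.414000004529953]] 0.49519936966446865 0.28176590917900357
elbow ((0.4314638674259186, -0.19240069389343262), (0.07431337982416153, 0.10487459599971771), 89.18305969238281) [[0.3790000081062317, -0.2290000021457672], [0.4830000102519989, -0.23000000417232513], [0.48399999737739563, -0.15600000321865082], [0.3799999952316284, -0.1550000011920929]] 0.4251084495257048 -0.20512508979043853
tee ((0.458007276058197, -0.29565247893333435), (0.062491267919540405, 0.06840634346008301), 88.58131408691406) [[0.4230000078678131, -0.32600000500679016], [0.4909999966621399, -0.328000009059906], [0.49300000071525574, -0.26499998569488525], [0.42500001192092896, -0.2639999985694885]] 0.45299725160127 -0.3029169051952099
tin1 [[0.47  0.062 0.124]]
tin2 [[ 0.57  -0.191  0.124]]
tin3 [[ 0.569 -0.285  0.124]]
wb [[0.667 0.312 0.1  ]] depth 1.5190349
jar [[0.409 0.501 0.1  ]] depth 1.5529401
b445 [[ 0.479 -0.482  0.1  ]] depth 1.5978222
b442 [[ 0.416 -0.474  0.1  ]] depth 1.5877777
```

View pics/crop1.png

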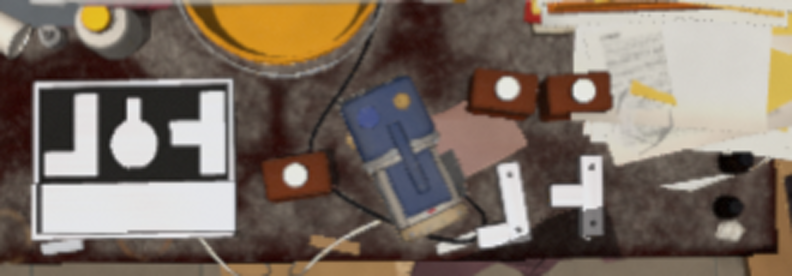

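The three white cut-outs in the foam are clear, all parallel to the tray: L at crop (80,135), keyhole (133,140), T (205,130). Elbow and tee lie almost in their home orientation, the elbow turned about +9°. The gauge is absent. I'm starting with the elbow.

```bash
python3 -m pendant '[{"jaw":1,"linear":[0,0,0],"twist":5.6},{"jaw":1,"linear":[0,0,0],"twist":5.6},{"jaw":1,"linear":[0,0,0],"twist":5.6},{"jaw":1,"linear":[2.2,-3.4,0],"twist":0},{"jaw":1,"linear":[2.2,-3.4,0],"twist":0},{"jaw":1,"linear":[2.2,-3.4,0],"twist":0},{"jaw":1,"linear":[2.2,-3.4,0],"twist":0},{"jaw":1,"linear":[2.2,-3.4,0],"twist":0},{"jaw":1,"linear":[2.2,-3.4,0],"twist":0},{"jaw":1,"linear":[2.2,-3.4,0],"twist":0},{"jaw":1,"linear":[2.2,-3.4,0],"twist":0},{"jaw":1,"linear":[2.2,-3.4,0],"twist":0}]' 30; python3 - <<'E'
from rig import cams
import cv2,numpy as np
from h import *
togo([.43,-.2,.24],99)
for n in("wrist","top"):
    c=cams.camera(n); cv2.imwrite(f"pics/{n}1.png",c["color"]); np.savez(f"pics/{n}1.npz",**c)
E
```

```text
time: 1.1
position: [0.4193, -0.2285, 0.2394]
tool_rot: [0.997, 0.077, -0.0, -0.0]
ft_force: [1.3, -0.2, 0.2]
grip_width: 0.0874
grip_force: 0.0
t 1.10 pos [ 0.4193 -0.2285  0.2394] shift(cm) [ 1.49 -2.65 -0.06] yang -81.17 twist -0.17 tilt 0.03 q6 0.68
```

View pics/wrist1.png

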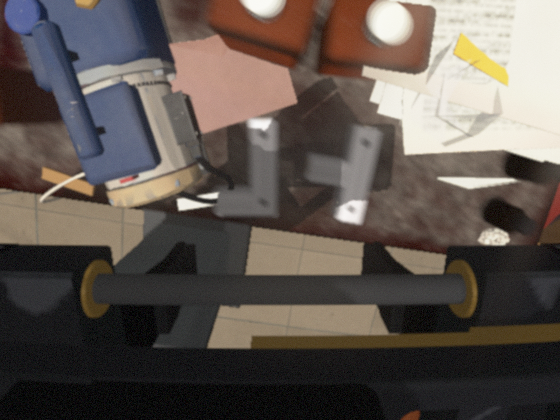

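The wrist view shows the elbow's bar at (264,118)–(264,217) with its foot to the left, and the tee's bar at (366,125)–(351,222). Both sit in the arm's shade, so I'll segment them by depth-height.

```bash
cat >> h.py <<'E'
def cloud(c):
    h,w=c["depth"].shape; u,v=np.meshgrid(np.arange(w),np.arange(h)); px=np.c_[u.ravel(),v.ravel()]
    V=np.asarray(c["view"]); Rw=V[:3,:3].T; o=-Rw@V[:3,3]
    P=plane(c,px,0.0); zc=P@V[2,:3]+V[2,3]
    P=o+(P-o)*(c["depth"].ravel()/zc)[:,None]
    return P.reshape(h,w,3)
E
python3 - <<'E'
from h import *
c=dict(np.load("pics/wrist1.npz")); P=cloud(c); Z=P[...,2]; d=c["depth"]>0
m=(d&(Z>.024)&(Z<.042)).astype(np.uint8); m[235:]=0
n,l,s,_=cv2.connectedComponentsWithStats(m)
for i in range(1,n):
    if s[i,4]<800: continue
    w=P[l==i][:,:2]; print(s[i].tolist(),np.median(Z[l==i]).round(4),"mean",w.mean(0).round(4))
    r=cv2.minAreaRect(w.astype(np.float32)); print(r)
for n,p in dict(e=[(248,119),(278,118),(279,217),(216,192),(217,217)],t=[(350,125),(382,125),(365,224),(337,220),(305,155),(305,185)]).items(): print(n,plane(c,p,.032)[:,:2].round(4).tolist())
cv2.imwrite("pics/m.png",m*255)
E
```

```text
[154, 0, 150, 123, 3275] 0.0263 mean [ 0.5251 -0.1386]
((0.5266345739364624, -0.14609965682029724), (0.15811266005039215, 0.07955731451511383), 75.20021057128906)
[217, 120, 63, 98, 3512] 0.0333 mean [ 0.4261 -0.2045]
((0.4325970709323883, -0.1920529007911682), (0.10406260192394257, 0.0681130439043045), 8.906465530395508)
[309, 128, 75, 98, 3553] 0.0332 mean [ 0.4449 -0.3028]
((0.44360047578811646, -0.2934548854827881), (0.06958416104316711, 0.10453689098358154), 89.20718383789062)
e [[0.4854, -0.1861], [0.4911, -0.2163], [0.387, -0.2337], [0.4042, -0.162], [0.3763, -0.1661]]
t [[0.4959, -0.2907], [0.5013, -0.3236], [0.3937, -0.3294], [0.3935, -0.2976], [0.4582, -0.2501], [0.4266, -0.2557]]
```

```bash
python3 - <<'E'
from h import *
for f in("wrist1","top0"):
    c=dict(np.load(f"pics/{f}.npz")); P=cloud(c).reshape(-1,3); P=P[c["depth"].ravel()>0]
    for x in (.39,.41,.43,.45,.47,.49):
        print(f,x,[ (lambda q:round(float(q.max()),3) if len(q) else None)(P[(abs(P[:,0]-x)<.01)&(abs(P[:,1]-y)<.01)][:,2]) for y in (-.04,-.06,-.08,-.1,-.12,-.14,-.16,-.18)])
# tray from top0 : foam dark region + rim
c=dict(np.load("pics/top0.npz")); P=cloud(c)
im=c["color"].max(2); Z=P[...,2]
s=np.zeros(im.shape,np.uint8); s[180:260,148:245]=1
m=(s>0)&(Z>.028)&(Z<.045); w=P[m]; print("fence pts",len(w),w.min(0),w.max(0))
t=((Z>.002)&(Z<.045)&(s>0)).astype(np.uint8); ct=max(cv2.findContours(t,cv2.RETR_EXTERNAL,cv2.CHAIN_APPROX_NONE)[0],key=cv2.contourArea)[:,0]
print("tray rect",cv2.minAreaRect(P[ct[:,1],ct[:,0]][:,:2].astype(np.float32)))
f=((im<70)&(s>0)).astype(np.uint8); ct=max(cv2.findContours(f,cv2.RETR_EXTERNAL,cv2.CHAIN_APPROX_NONE)[0],key=cv2.contourArea)[:,0]
r=cv2.minAreaRect(plane(c,ct,.02)[:,:2].astype(np.float32)); print("foam rect",r)
for (a,b) in ((150,245),):
  cs,h=cv2.findContours(f,cv2.RETR_CCOMP,cv2.CHAIN_APPROX_NONE)
  for k,q in enumerate(cs):
    if h[0][k][3]>=0 and cv2.contourArea(q)>60: print("hole",cv2.minAreaRect(plane(c,q[:,0],.02)[:,:2].astype(np.float32)))
E
```

```text
wrist1 0.39 [None, 0.085, 0.101, 0.105, 0.01, 0.01, 0.035, 0.277]
wrist1 0.41 [None, 0.121, 0.123, 0.108, 0.107, 0.1, 0.035, 0.304]
wrist1 0.43 [None, 0.127, 0.127, 0.127, 0.126, 0.1, 0.336, 0.346]
wrist1 0.45 [None, 0.122, 0.162, 0.162, 0.127, 0.308, 0.319, 0.319]
wrist1 0.47 [0.121, 0.159, 0.163, 0.161, 0.126, 0.086, 0.024, 0.023]
wrist1 0.49 [0.12, 0.163, 0.164, 0.127, 0.094, 0.086, 0.028, 0.029]
top0 0.39 [0.007, 0.08, 0.103, 0.107, 0.012, 0.014, 0.041, 0.037]
top0 0.41 [0.019, 0.095, 0.123, 0.11, 0.108, 0.101, 0.034, 0.039]
top0 0.43 [0.082, 0.124, 0.13, 0.129, 0.125, 0.098, 0.07, 0.037]
top0 0.45 [0.091, 0.129, 0.161, 0.161, 0.128, 0.088, 0.065, 0.009]
top0 0.47 [0.122, 0.132, 0.164, 0.163, 0.128, 0.088, 0.024, 0.008]
top0 0.49 [0.122, 0.158, 0.166, 0.132, 0.116, 0.088, 0.029, 0.029]
fence pts 218 [0.39339391 0.14688863 0.02802061] [0.59896192 0.41171983 0.04210751]
tray rect ((0.4877060353755951, 0.28423941135406494), (0.2997213900089264, 0.2481655329465866), 89.19355010986328)
foam rect ((0.5299237966537476, 0.28166911005973816), (0.12450124323368073, 0.24712738394737244), 0.7944416403770447)
hole ((0.5284494757652283, 0.2839828133583069), (0.09812477976083755, 0.06926970183849335), 25.07246208190918)
hole ((0.5302533507347107, 0.36165478825569153), (0.0779554694890976, 0.11814812570810318), 88.21595764160156)
```

```bash
python3 - <<'E'
from h import *
for f in("wrist1","top0"):
    c=dict(np.load(f"pics/{f}.npz")); P=cloud(c).reshape(-1,3); P=P[c["depth"].ravel()>0]
    for n,(x0,x1,y0,y1) in dict(t1=(.42,.53,.0,.12),t2=(.51,.64,-.245,-.14),t3=(.51,.64,-.34,-.235)).items():
        q=P[(P[:,0]>x0)&(P[:,0]<x1)&(P[:,1]>y0)&(P[:,1]<y1)&(P[:,2]>.092)&(P[:,2]<.108)]
        if len(q)>30:
            r=cv2.minAreaRect(q[:,:2].astype(np.float32)); print(f,n,len(q),np.round(r[0],4),np.round(r[1],4),round(r[2],1),"xmin",q[:,0].min().round(4))
    q=P[(P[:,2]>.055)&(P[:,2]<.2)&(P[:,1]<-.1)&(P[:,1]>-.175)]
    for x in np.arange(.38,.53,.015):
        s=q[abs(q[:,0]-x)<.0075]
        print(f,x.round(3),"pump ymin z>.055:",s[:,1].min().round(3) if len(s) else None,"z>.075:",(lambda k:k.min().round(3) if len(k) else None)(s[s[:,2]>.075][:,1]))
c=dict(np.load("pics/top0.npz")); P=cloud(c).reshape(-1,3)
for x in (.56,.58,.6,.62,.64,.66): print(x,[(lambda q:round(float(q.max()),3) if len(q) else None)(P[(abs(P[:,0]-x)<.01)&(abs(P[:,1]-y)<.01)][:,2]) for y in np.arange(.08,.42,.02)])
E
```

```text
wrist1 t1 339 [0.4742 0.0246] [0.0497 0.0064] 3.4 xmin 0.4492
wrist1 t2 4120 [ 0.5586 -0.1978] [0.0412 0.0884] 8.9 xmin 0.5424
wrist1 t3 6050 [ 0.5612 -0.2841] [0.067  0.0982] 3.6 xmin 0.5307
wrist1 0.38 pump ymin z>.055: None z>.075: None
wrist1 0.395 pump ymin z>.055: -0.114 z>.075: -0.114
wrist1 0.41 pump ymin z>.055: -0.146 z>.075: -0.145
wrist1 0.425 pump ymin z>.055: -0.163 z>.075: -0.148
wrist1 0.44 pump ymin z>.055: -0.162 z>.075: -0.143
wrist1 0.455 pump ymin z>.055: -0.15 z>.075: -0.146
wrist1 0.47 pump ymin z>.055: -0.148 z>.075: -0.148
wrist1 0.485 pump ymin z>.055: -0.14 z>.075: -0.14
wrist1 0.5 pump ymin z>.055: -0.134 z>.075: -0.134
wrist1 0.515 pump ymin z>.055: -0.116 z>.075: -0.115
wrist1 0.53 pump ymin z>.055: -0.115 z>.075: -0.114
top0 t1 393 [0.469  0.0623] [0.0521 0.0813] 8.4 xmin 0.4391
top0 t2 392 [ 0.5723 -0.1955] [0.0826 0.0526] 82.1 xmin 0.5423
top0 t3 419 [ 0.5629 -0.284 ] [0.0634 0.097 ] 1.9 xmin 0.5324
top0 0.38 pump ymin z>.055: None z>.075: None
top0 0.395 pump ymin z>.055: -0.113 z>.075: -0.113
top0 0.41 pump ymin z>.055: -0.146 z>.075: -0.142
top0 0.
[... 433 characters left out ...]
27, 0.015, 0.026, 0.027, 0.025, 0.023, 0.022, 0.031, 0.03, 0.016, 0.025, 0.026, 0.027]
0.58 [0.007, 0.007, 0.006, 0.022, 0.026, 0.024, 0.03, 0.026, 0.028, 0.025, 0.024, 0.032, 0.025, 0.023, 0.026, 0.026, 0.026]
0.6 [0.141, 0.14, 0.138, 0.018, 0.03, 0.028, 0.026, 0.026, 0.03, 0.027, 0.032, 0.034, 0.028, 0.029, 0.029, 0.026, 0.031]
0.62 [0.134, 0.142, 0.141, 0.142, 0.138, 0.005, 0.004, 0.004, 0.01, 0.007, 0.009, 0.111, 0.007, 0.005, 0.005, 0.01, 0.008]
0.64 [0.014, 0.03, 0.057, 0.135, 0.142, 0.135, 0.008, 0.01, 0.005, 0.005, 0.132, 0.163, 0.166, 0.121, 0.008, 0.063, 0.045]
0.66 [0.015, 0.017, 0.012, 0.032, 0.123, 0.14, 0.088, 0.008, 0.014, 0.107, 0.161, 0.165, 0.163, 0.121, 0.01, 0.076, 0.073]
```

```bash
python3 -m pendant '[{"jaw":1,"linear":[0,0,0],"twist":-6.7},{"jaw":1,"linear":[0,0,0],"twist":-6.7},{"jaw":1,"linear":[0,0,0],"twist":-6.7},{"jaw":1,"linear":[0,0,0],"twist":-6.7},{"jaw":1,"linear":[0,0,0],"twist":-6.7},{"jaw":1,"linear":[0,0,0],"twist":-6.7},{"jaw":1,"linear":[0,0,0],"twist":-6.7},{"jaw":1,"linear":[0,0,0],"twist":-6.7},{"jaw":1,"linear":[0,0,0],"twist":-6.7},{"jaw":1,"linear":[0,0,0],"twist":-6.7},{"jaw":1,"linear":[0,0,0],"twist":-6.7},{"jaw":1,"linear":[0,0,0],"twist":-6.7}]'; python3 -c "
from h import *
togo([.4255,-.2832,.034],-0.8)"
```

```text
time: 2.2
position: [0.4188, -0.2313, 0.2393]
tool_rot: [0.71, 0.704, -0.0, -0.0]
ft_force: [-0.4, -1.0, 0.3]
grip_width: 0.0872
grip_force: 0.0
t 2.20 pos [ 0.4188 -0.2313  0.2393] shift(cm) [-5.19  0.72 20.53] yang -0.45 twist 0.35 tilt 0.03 q6 -0.73
```

```bash
python3 -m pendant '[{"jaw":1,"linear":[-2.6,0.35,0],"twist":0.35},{"jaw":1,"linear":[-2.6,0.35,0],"twist":0},{"jaw":1,"linear":[0,0,3.5],"twist":0},{"jaw":1,"linear":[0,0,3.5],"twist":0},{"jaw":1,"linear":[0,0,3.5],"twist":0},{"jaw":1,"linear":[0,0,3.5],"twist":0},{"jaw":1,"linear":[0,0,2.5],"twist":0},{"jaw":1,"linear":[0,0,2],"twist":0},{"jaw":1,"linear":[0,0,1],"twist":0},{"jaw":1,"linear":[0,0,1],"twist":0},{"jaw":1,"linear":[0,0,0],"twist":0}]'; python3 -c "
from h import *
togo([.4255,-.2832,.034],-0.8)"
```

```text
time: 3.12
position: [0.4247, -0.2826, 0.0332]
tool_rot: [0.714, 0.7, -0.0, -0.001]
ft_force: [1.2, -0.1, 0.2]
grip_width: 0.087
grip_force: 0.0
t 3.12 pos [ 0.4247 -0.2826  0.0332] shift(cm) [-0.05  0.08 -0.08] yang -1.12 twist -0.32 tilt 0.13 q6 -0.79
```

Close gradually; the far finger draws the tee towards the tool centre.

```bash
python3 -m pendant '[{"jaw":0.7,"linear":[0,0,0],"twist":0},{"jaw":0.6,"linear":[0,0,0],"twist":0},{"jaw":0.5,"linear":[0,0,0],"twist":0},{"jaw":0.45,"linear":[0,0,0],"twist":0},{"jaw":0.4,"linear":[0,0,0],"twist":0},{"jaw":0.35,"linear":[0,0,0],"twist":0},{"jaw":0.3,"linear":[0,0,0],"twist":0},{"jaw":0.2,"linear":[0,0,0],"twist":0},{"jaw":0.1,"linear":[0,0,0],"twist":0},{"jaw":0.1,"linear":[0,0,0],"twist":0},{"jaw":0.1,"linear":[0,0,0],"twist":0}]' 30
python3 -m pendant '[{"jaw":0.1,"linear":[0,0,-1],"twist":0},{"jaw":0.1,"linear":[0,0,-2],"twist":0},{"jaw":0.1,"linear":[0,0,-3],"twist":0},{"jaw":0.1,"linear":[0,0,-3],"twist":0},{"jaw":0.1,"linear":[0,0,-3],"twist":0},{"jaw":0.1,"linear":[0,0,-3],"twist":0},{"jaw":0.1,"linear":[0,0,0],"twist":0}]'
```

```text
time: 4.03
position: [0.4255, -0.2828, 0.0347]
tool_rot: [0.714, 0.7, 0.0, 0.0]
ft_force: [1.2, 0.1, 2.3]
grip_width: 0.0301
grip_force: 27.3
time: 4.62
position: [0.4269, -0.2843, 0.1897]
tool_rot: [0.714, 0.7, -0.0, 0.004]
ft_force: [0.6, -1.1, -1.5]
grip_width: 0.0281
grip_force: 29.5
```

```bash
python3 -m pendant '[{"jaw":0.1,"linear":[0,0,-3],"twist":0},{"jaw":0.1,"linear":[0,0,-3.5],"twist":0},{"jaw":0.1,"linear":[4,0.8,0],"twist":0},{"jaw":0.1,"linear":[4,0.8,0],"twist":0},{"jaw":0.1,"linear":[4,0.8,0],"twist":0},{"jaw":0.1,"linear":[4,0.8,0],"twist":0},{"jaw":0.1,"linear":[4,0.8,0],"twist":0},{"jaw":0.1,"linear":[4,0.8,0],"twist":0},{"jaw":0.1,"linear":[4,0.8,0],"twist":0},{"jaw":0.1,"linear":[4,0.8,0],"twist":0},{"jaw":0.1,"linear":[4,0.8,0],"twist":0},{"jaw":0.1,"linear":[0,0,0],"twist":0}]'
python3 - <<'E'
from rig import cams
from h import *
togo([.5,.1,.25],0)
c=cams.camera("wrist"); cv2.imwrite("pics/wrist2.png",c["color"]); np.savez("pics/wrist2.npz",**c)
E
```

```text
time: 5.62
position: [0.5033, 0.0826, 0.2484]
tool_rot: [0.712, 0.703, 0.001, -0.002]
ft_force: [0.5, -1.1, -2.3]
grip_width: 0.0275
grip_force: 29.8
t 5.62 pos [0.5033 0.0826 0.2484] shift(cm) [ 1.73 -0.35 -0.15] yang -0.72 twist -0.72 tilt 0.26 q6 -0.05
```

View pics/wrist2.png

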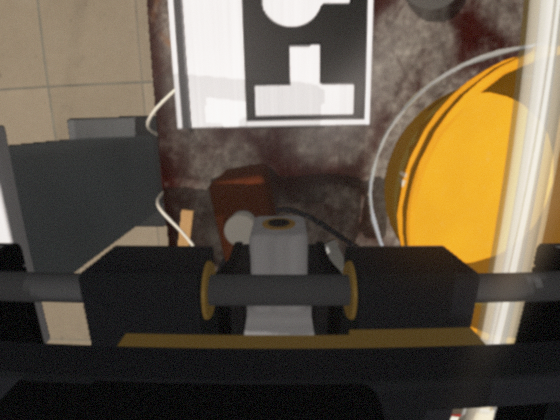

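The wrist view shows the tee held, stem forward (world +y). The T cut-out has its bar at (255–355, 85–115) and stem up to row 45. Foam spans columns 247–367, and tin 1 is at (240,200).

```bash
python3 - <<'E'
from h import *
c=dict(np.load("pics/wrist2.npz")); g=cv2.cvtColor(c["color"],cv2.COLOR_BGR2GRAY)
b=(g>120).astype(np.uint8); n,l,s,_=cv2.connectedComponentsWithStats(b); i=l[98,305]; print(s[i].tolist())
ct=max(cv2.findContours((l==i).astype(np.uint8),cv2.RETR_EXTERNAL,cv2.CHAIN_APPROX_NONE)[0],key=len)[:,0]
w=plane(c,ct,.014)[:,:2].astype(np.float32); r=cv2.minAreaRect(w); print("T hole",r)
mo=cv2.moments(w.reshape(-1,1,2)); print("T centroid",mo["m10"]/mo["m00"],mo["m01"]/mo["m00"])
# foam left edge (step), tray right end edge
pts=[]
for v in range(5,110,3):
    row=g[v,225:262].astype(int); k=np.argmin(np.diff(row)); pts.append((225+k+.5,v))
W=plane(c,pts,.020)[:,:2]; 
a=cv2.fitLine(W.astype(np.float32),cv2.DIST_HUBER,0,.01,.01).ravel(); print("step line dir deg",np.degrees(np.arctan2(a[1],a[0])),a[2:])
pts=[]
for u in range(260,352,3):
    col=g[100:124,u].astype(int); k=np.argmax(np.diff(col)); pts.append((u,100+k+.5))
W=plane(c,pts,.020)[:,:2]; a=cv2.fitLine(W.astype(np.float32),cv2.DIST_HUBER,0,.01,.01).ravel(); print("end line deg",np.degrees(np.arctan2(a[1],a[0])),a[2:])
# tee in hand: depth top face near
P=cloud(c); m=(P[...,2]>.2)&(P[...,2]<.26)&(P[...,1]<.2)&(c["depth"]>0); m[:,:]&=True
q=P[m]; print(len(q),q.min(0),q.max(0)); 
E
```

```text
[254, 44, 101, 73, 4482]
T hole ((0.5309586524963379, 0.19652049243450165), (0.10979852080345154, 0.07370921969413757), 0.2276822328567505)
T centroid 0.5314760886057801 0.18622747434163256
step line dir deg -89.53338 [0.46704486 0.22915305]
end line deg 0.54660964 [0.515952   0.15549213]
6356 [0.47852193 0.04570407 0.21822435] [0.52646542 0.104621   0.25996511]
```

```bash
python3 - <<'E'
from h import *
for f in("wrist2","top0"):
    c=dict(np.load(f"pics/{f}.npz")); P=cloud(c).reshape(-1,3); P=P[c["depth"].ravel()>0]
    q=P[(P[:,2]>.075)&(P[:,2]<.2)&(P[:,1]>.1)&(P[:,1]<.27)&(P[:,0]>.56)]
    for y in np.arange(.11,.27,.01):
        s=q[abs(q[:,1]-y)<.005]
        if len(s): k=s[:,0].argmin(); print(f,y.round(2),s[k].round(3))
togo([.5311,.2075,.075],.4)
E
```

```text
wrist2 0.11 [0.607 0.106 0.117]
wrist2 0.12 [0.608 0.115 0.114]
wrist2 0.13 [0.613 0.125 0.136]
wrist2 0.14 [0.617 0.136 0.116]
wrist2 0.15 [0.622 0.145 0.134]
wrist2 0.16 [0.628 0.156 0.136]
wrist2 0.17 [0.635 0.166 0.116]
wrist2 0.18 [0.644 0.175 0.116]
wrist2 0.19 [0.653 0.195 0.076]
wrist2 0.2 [0.653 0.196 0.075]
wrist2 0.21 [0.67  0.206 0.087]
wrist2 0.22 [0.672 0.222 0.16 ]
wrist2 0.23 [0.672 0.231 0.158]
wrist2 0.24 [0.673 0.235 0.153]
top0 0.11 [0.608 0.106 0.109]
top0 0.12 [0.612 0.121 0.141]
top0 0.13 [0.616 0.127 0.137]
top0 0.14 [0.619 0.136 0.137]
top0 0.15 [0.626 0.148 0.132]
top0 0.16 [0.631 0.156 0.139]
top0 0.17 [0.638 0.165 0.112]
top0 0.18 [0.648 0.175 0.128]
top0 0.19 [0.65  0.188 0.076]
top0 0.2 [0.659 0.197 0.078]
top0 0.21 [0.674 0.205 0.081]
top0 0.22 [0.673 0.215 0.157]
top0 0.23 [0.672 0.235 0.164]
top0 0.24 [0.672 0.243 0.152]
top0 0.25 [0.67  0.25  0.159]
top0 0.26 [0.67  0.258 0.162]
top0 0.27 [0.657 0.27  0.099]
t 5.67 pos [0.5027 0.0796 0.2482] shift(cm) [12.81  2.74 17.32] yang -0.72 twist -1.12 tilt 0.21 q6 -0.05
```

```bash
python3 -m pendant '[{"jaw":0.1,"linear":[3.2,0.7,0],"twist":-1.1},{"jaw":0.1,"linear":[3.2,0.67,0],"twist":0},{"jaw":0.1,"linear":[3.2,0.67,0],"twist":0},{"jaw":0.1,"linear":[3.2,0.67,0],"twist":0},{"jaw":0.1,"linear":[0,0,3],"twist":0},{"jaw":0.1,"linear":[0,0,3],"twist":0},{"jaw":0.1,"linear":[0,0,3],"twist":0},{"jaw":0.1,"linear":[0,0,3],"twist":0},{"jaw":0.1,"linear":[0,0,3],"twist":0},{"jaw":0.1,"linear":[0,0,2.3],"twist":0},{"jaw":0.1,"linear":[0,0,0],"twist":0},{"jaw":0.1,"linear":[0,0,0],"twist":0}]'
python3 - <<'E'
from rig import cams
from h import *
togo([.5311,.2075,.075],.4)
E
```

```text
time: 6.67
position: [0.5302, 0.2023, 0.0749]
tool_rot: [0.708, 0.707, -0.002, -0.002]
ft_force: [0.5, 0.9, -2.9]
grip_width: 0.0281
grip_force: 29.8
t 6.67 pos [0.5302 0.2023 0.0749] shift(cm) [ 0.52  0.09 -0.01] yang -0.06 twist -0.46 tilt 0.33 q6 0.17
```

```bash
python3 -m pendant '[{"jaw":0.1,"linear":[0.52,0.09,0],"twist":-0.46},{"jaw":0.1,"linear":[0,0,0],"twist":0},{"jaw":0.1,"linear":[0,0,1],"twist":0},{"jaw":0.1,"linear":[0,0,0.7],"twist":0},{"jaw":0.1,"linear":[0,0,0.5],"twist":0},{"jaw":0.1,"linear":[0,0,0.3],"twist":0},{"jaw":0.1,"linear":[0,0,0],"twist":0}]'
python3 - <<'E'
from rig import cams
from h import *
togo([.5311,.2075,.0427],.4)
c=cams.camera("top"); cv2.imwrite("pics/top2.png",cv2.resize(c["color"][170:260,140:270],None,fx=5,fy=5,interpolation=cv2.INTER_CUBIC))
E
```

```text
time: 7.25
position: [0.5324, 0.2092, 0.0508]
tool_rot: [0.704, 0.71, -0.0, -0.0]
ft_force: [-0.5, 1.3, -2.7]
grip_width: 0.0278
grip_force: 29.8
t 7.25 pos [0.5324 0.2092 0.0508] shift(cm) [-0.17 -0.13  0.81] yang 0.44 twist 0.04 tilt 0.07 q6 0.17
```

```bash
python3 -m pendant '[{"jaw":0.1,"linear":[-0.15,-0.1,0.3],"twist":0},{"jaw":0.1,"linear":[0,0,0.3],"twist":0},{"jaw":0.1,"linear":[0,0,0.2],"twist":0},{"jaw":0.1,"linear":[0,0,0.1],"twist":0},{"jaw":0.1,"linear":[0,0,0],"twist":0},{"jaw":0.1,"linear":[0,0,0],"twist":0}]'
```

```text
time: 7.8
position: [0.5331, 0.2087, 0.0438]
tool_rot: [0.704, 0.71, 0.002, 0.001]
ft_force: [1.0, 5.0, 2.7]
grip_width: 0.0277
grip_force: 30.0
```

```bash
python3 -m pendant '[{"jaw":0.1,"linear":[0.12,0,0.1],"twist":0},{"jaw":0.1,"linear":[0,0,0.1],"twist":0},{"jaw":0.1,"linear":[0,0,0],"twist":0},{"jaw":0.1,"linear":[0,0,0],"twist":0}]'
```

```text
time: 8.13
position: [0.5332, 0.2094, 0.0424]
tool_rot: [0.704, 0.71, 0.002, 0.001]
ft_force: [-0.2, 3.8, 9.7]
grip_width: 0.0278
grip_force: 30.0
```

```bash
python3 -m pendant '[{"jaw":0.45,"linear":[0,0,-0.1],"twist":0},{"jaw":0.5,"linear":[0,0,0],"twist":0},{"jaw":0.6,"linear":[0,0,0],"twist":0},{"jaw":0.6,"linear":[0,0,-1],"twist":0},{"jaw":0.6,"linear":[0,0,-2],"twist":0},{"jaw":0.6,"linear":[0,0,-4],"twist":0},{"jaw":0.6,"linear":[0,0,-4],"twist":0},{"jaw":0.6,"linear":[0,0,-4],"twist":0},{"jaw":0.8,"linear":[0,0,-4],"twist":0},{"jaw":1,"linear":[0,0,-2],"twist":0}]'
python3 -m pendant '[{"jaw":1,"linear":[-4,-0.4,0],"twist":0},{"jaw":1,"linear":[-4,-0.4,0],"twist":0},{"jaw":1,"linear":[-4,-0.4,0],"twist":0},{"jaw":1,"linear":[-4,-0.4,0],"twist":0},{"jaw":1,"linear":[0,0,0],"twist":0}]'
python3 - <<'E'
from rig import cams
from h import *
togo([.435,-.2,.04],0)
c=cams.camera("wrist"); cv2.imwrite("pics/wrist3.png",c["color"]); np.savez("pics/wrist3.npz",**c)
c2=cams.camera("top"); np.savez("pics/top3.npz",**c2)
P=cloud(c); Z=P[...,2]; m=((Z>.031)&(Z<.05)&(P[...,1]>.13)&(P[...,1]<.26)&(P[...,0]>.47)&(P[...,0]<.59)&(c["depth"]>0)).astype(np.uint8)
n,l,s,_=cv2.connectedComponentsWithStats(m)
for i in range(1,n):
    if s[i,4]>500: w=P[l==i]; print(s[i].tolist(),"z pct",np.percentile(w[:,2],[5,50,95]).round(4),cv2.minAreaRect(w[:,:2].astype(np.float32)))
for n in((c2,"top"),):
    P=cloud(c2); Z=P[...,2]; m=(Z>.026)&(Z<.045)&(P[...,1]<-.14)&(P[...,1]>-.26)&(P[...,0]>.36)&(P[...,0]<.5)
    w=P[m]; print("elbow top",m.sum(),cv2.minAreaRect(w[:,:2].astype(np.float32)))
E
```

```text
time: 8.97
position: [0.5336, 0.2089, 0.2572]
tool_rot: [0.704, 0.71, 0.003, 0.002]
ft_force: [1.4, -0.8, -0.5]
grip_width: 0.0591
grip_force: 0.0
time: 9.38
position: [0.5165, 0.0423, 0.252]
tool_rot: [0.706, 0.708, -0.001, 0.001]
ft_force: [-0.2, 1.0, -0.0]
grip_width: 0.085
grip_force: 0.0
t 9.38 pos [0.5165 0.0423 0.252 ] shift(cm) [-24.13  -8.19  21.29] yang 0.12 twist 0.12 tilt 0.21 q6 -0.13
[244, 0, 105, 73, 4345] z pct [0.0392 0.0414 0.0428] ((0.5326058864593506, 0.19429291784763336), (0.10392167419195175, 0.06602687388658524), 0.6191803812980652)
elbow top 409 ((0.44193193316459656, -0.18893787264823914), (0.12631428241729736, 0.07276874035596848), 10.763184547424316)
```

View pics/wrist3.png

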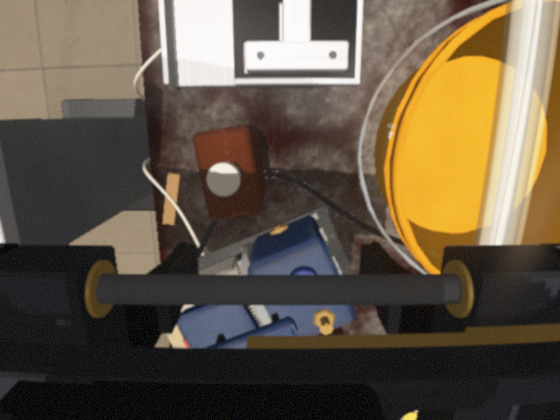

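Tee is home: its top is at z 0.041 and it lies flat in the T cut-out. The pump leaves no room for the gripper body beside the elbow, so I'll press on the elbow with closed fingertips and drag it towards -y first.

```bash
python3 -m pendant '[{"jaw":0,"linear":[-3.65,-1.26,0],"twist":0},{"jaw":0,"linear":[-3.65,-1.26,0],"twist":0},{"jaw":0,"linear":[-3.65,-1.26,0],"twist":0},{"jaw":0,"linear":[-3.65,-1.26,0],"twist":0},{"jaw":0,"linear":[-3.65,-1.26,0],"twist":0},{"jaw":0,"linear":[-3.65,-1.26,0],"twist":0},{"jaw":0,"linear":[-3.65,-1.26,0],"twist":0},{"jaw":0,"linear":[0,0,0],"twist":0},{"jaw":0,"linear":[0,0,3],"twist":0},{"jaw":0,"linear":[0,0,3],"twist":0},{"jaw":0,"linear":[0,0,3],"twist":0},{"jaw":0,"linear":[0,0,0],"twist":0}]'
python3 - <<'E'
from h import *
togo([.428,-.213,.049],0)
E
```

```text
time: 10.48
position: [0.4287, -0.2041, 0.1574]
tool_rot: [0.704, 0.71, -0.0, -0.006]
ft_force: [0.4, -0.0, 0.1]
grip_width: 0.0149
grip_force: 0.0
t 10.48 pos [ 0.4287 -0.2041  0.1574] shift(cm) [-0.97  0.02 10.83] yang 0.55 twist 0.55 tilt 0.64 q6 -0.69
```

```bash
python3 -m pendant '[{"jaw":0,"linear":[-0.9,0,2],"twist":0},{"jaw":0,"linear":[0,0,3],"twist":0},{"jaw":0,"linear":[0,0,3],"twist":0},{"jaw":0,"linear":[0,0,1.8],"twist":0},{"jaw":0,"linear":[0,0,0.5],"twist":0},{"jaw":0,"linear":[0,0,0.4],"twist":0},{"jaw":0,"linear":[0,0,0.3],"twist":0},{"jaw":0,"linear":[0,0,0],"twist":0}]'
python3 - <<'E'
from h import *
togo([.428,-.213,.049],0)
E
```

```text
time: 11.15
position: [0.432, -0.2168, 0.0525]
tool_rot: [0.704, 0.71, 0.0, 0.001]
ft_force: [0.3, -0.4, -0.3]
grip_width: 0.0005
grip_force: 0.0
t 11.15 pos [ 0.432  -0.2168  0.0525] shift(cm) [ 0.38 -0.39  0.34] yang 0.51 twist 0.51 tilt 0.11 q6 -0.71
```

```bash
python3 -m pendant '[{"jaw":0,"linear":[0.2,-0.3,0.2],"twist":0},{"jaw":0,"linear":[0,0,0.2],"twist":0},{"jaw":0,"linear":[0,0,0],"twist":0},{"jaw":0,"linear":[0,0,0],"twist":0}]'
python3 -m pendant '[{"jaw":0,"linear":[0,0,0.15],"twist":0},{"jaw":0,"linear":[0,0,0],"twist":0},{"jaw":0,"linear":[0,0,0],"twist":0}]'
```

```text
time: 11.48
position: [0.4282, -0.2146, 0.0494]
tool_rot: [0.704, 0.71, 0.0, 0.001]
ft_force: [-1.1, 1.2, 11.2]
grip_width: 0.0003
grip_force: 5.6
time: 11.73
position: [0.4281, -0.2146, 0.0493]
tool_rot: [0.704, 0.71, 0.0, 0.001]
ft_force: [-2.4, 2.3, 24.4]
grip_width: 0.0004
grip_force: 12.5
```

24 N down at z 0.0493. Now drag 5 cm toward -y.

```bash
python3 -m pendant '[{"jaw":0,"linear":[-0.3,0,0],"twist":0},{"jaw":0,"linear":[-0.4,0,0],"twist":0},{"jaw":0,"linear":[-0.5,0,0],"twist":0},{"jaw":0,"linear":[-0.5,0,0],"twist":0},{"jaw":0,"linear":[-0.5,0,0],"twist":0},{"jaw":0,"linear":[-0.5,0,0],"twist":0},{"jaw":0,"linear":[-0.5,0,0],"twist":0},{"jaw":0,"linear":[-0.5,0,0],"twist":0},{"jaw":0,"linear":[-0.5,0,0],"twist":0},{"jaw":0,"linear":[-0.5,0,0],"twist":0},{"jaw":0,"linear":[-0.3,0,0],"twist":0},{"jaw":0,"linear":[0,0,0],"twist":0}]'
python3 - <<'E'
from rig import cams
from h import *
c2=cams.camera("scene"); np.savez("pics/scene4.npz",**c2); P=cloud(c2); Z=P[...,2]
m=((Z>.026)&(Z<.04)&(P[...,1]<-.14)&(P[...,1]>-.36)&(P[...,0]>.36)&(P[...,0]<.5)&(c2["depth"]>0)).astype(np.uint8)
n,l,s,_=cv2.connectedComponentsWithStats(m)
for i in range(1,n):
    if s[i,4]>60: w=P[l==i]; print(s[i].tolist(),w.mean(0),cv2.minAreaRect(w[:,:2].astype(np.float32)))
E
```

```text
time: 12.73
position: [0.4269, -0.2614, 0.0533]
tool_rot: [0.704, 0.71, 0.0, -0.002]
ft_force: [-10.2, 4.9, 63.9]
grip_width: 0.0002
grip_force: 26.5
[326, 171, 23, 9, 107] [ 0.44930915 -0.2392598   0.03339286] ((0.4478069543838501, -0.24128462374210358), (0.07375957071781158, 0.036065179854631424), 10.044066429138184)
```

```bash
python3 -m pendant '[{"jaw":0,"linear":[0,0,-0.5],"twist":0},{"jaw":0,"linear":[0,0,-2],"twist":0},{"jaw":0,"linear":[0,0,-4],"twist":0},{"jaw":0,"linear":[0,0,-4],"twist":0},{"jaw":0,"linear":[0,0,-4],"twist":0},{"jaw":0,"linear":[-3.5,0,-3],"twist":0},{"jaw":0,"linear":[-3.5,0,0],"twist":0},{"jaw":1,"linear":[-3.5,0,0],"twist":0},{"jaw":1,"linear":[-1,0,0],"twist":0},{"jaw":1,"linear":[0,0,0],"twist":0}]'
python3 - <<'E'
from rig import cams
from h import *
togo([.43,-.25,.035],99)
c=cams.camera("wrist"); cv2.imwrite("pics/wrist4.png",c["color"]); np.savez("pics/wrist4.npz",**c)
P=cloud(c); Z=P[...,2]
m=((Z>.024)&(Z<.042)&(P[...,1]<-.14)&(P[...,1]>-.36)&(P[...,0]>.34)&(P[...,0]<.52)&(c["depth"]>0)).astype(np.uint8)
n,l,s,_=cv2.connectedComponentsWithStats(m)
for i in range(1,n):
    if s[i,4]>300: w=P[l==i]; print(s[i].tolist(),w.mean(0),np.percentile(w[:,2],[3,97]),cv2.minAreaRect(w[:,:2].astype(np.float32)))
E
```

```text
time: 13.62
position: [0.4292, -0.3793, 0.2189]
tool_rot: [0.705, 0.709, -0.0, 0.002]
ft_force: [0.2, 0.2, 0.0]
grip_width: 0.0133
grip_force: 0.0
t 13.62 pos [ 0.4292 -0.3793  0.2189] shift(cm) [12.98  0.11 18.36] yang 0.29 twist 81.29 tilt 0.19 q6 -0.92
[219, 0, 121, 69, 4760] [ 0.42200628 -0.23484144  0.03314119] [0.03013795 0.03490473] ((0.42905014753341675, -0.2243260145187378), (0.10469755530357361, 0.059112537652254105), 8.067645072937012)
```

View pics/wrist4.png

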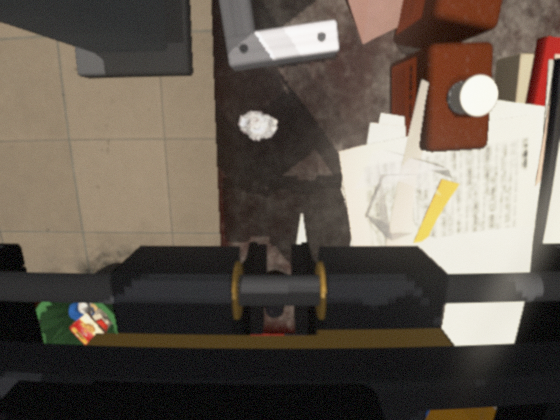

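The wrist view shows the elbow flat at (280,45), foot at upper left, shifted about 28 mm away from the pump. That gives enough room for an offset grasp.

```bash
python3 -m pendant '[{"jaw":1,"linear":[0,0,0],"twist":6.8},{"jaw":1,"linear":[0,0,0],"twist":6.8},{"jaw":1,"linear":[0,0,0],"twist":6.8},{"jaw":1,"linear":[0,0,0],"twist":6.8},{"jaw":1,"linear":[0,0,0],"twist":6.8},{"jaw":1,"linear":[0,0,0],"twist":6.8},{"jaw":1,"linear":[0,0,0],"twist":6.8},{"jaw":1,"linear":[0,0,0],"twist":6.8},{"jaw":1,"linear":[0,0,0],"twist":6.8},{"jaw":1,"linear":[0,0,0],"twist":6.8},{"jaw":1,"linear":[0,0,0],"twist":6.8},{"jaw":1,"linear":[0,0,0],"twist":6.8}]'
python3 -m pendant '[{"jaw":1,"linear":[0.5,-3.3,0],"twist":0.4},{"jaw":1,"linear":[0.5,-3.3,0],"twist":0},{"jaw":1,"linear":[0,0,0],"twist":0},{"jaw":1,"linear":[0,0,0],"twist":0}]'
python3 - <<'E'
from rig import cams
from h import *
togo([.430,-.260,.035],98)
c=cams.camera("wrist"); np.savez("pics/wrist5.npz",**c)
P=cloud(c); Z=P[...,2]
m=((Z>.024)&(Z<.042)&(P[...,1]<-.14)&(P[...,1]>-.36)&(P[...,0]>.34)&(P[...,0]<.52)&(c["depth"]>0)).astype(np.uint8); m[235:]=0
n,l,s,_=cv2.connectedComponentsWithStats(m)
for i in range(1,n):
    if s[i,4]>300: w=P[l==i]; print(s[i].tolist(),w.mean(0),np.percentile(w[:,2],[3,97]),cv2.minAreaRect(w[:,:2].astype(np.float32)))
E
```

```text
time: 14.67
position: [0.4288, -0.3733, 0.2177]
tool_rot: [0.997, 0.075, -0.001, -0.002]
ft_force: [-0.9, -0.0, -0.6]
grip_width: 0.0859
grip_force: 0.0
time: 15.0
position: [0.4283, -0.3054, 0.2178]
tool_rot: [0.997, 0.076, -0.001, -0.002]
ft_force: [-0.3, -0.7, 0.6]
grip_width: 0.0871
grip_force: 0.0
t 15.00 pos [ 0.4283 -0.3054  0.2178] shift(cm) [ 0.88 -4.4  18.29] yang -81.33 twist 0.67 tilt 0.22 q6 0.59
[124, 85, 52, 35, 709] [ 0.49351148 -0.161632    0.02534865] [0.02407603 0.02715525] ((0.49072369933128357, -0.16316120326519012), (0.05510403588414192, 0.021692128852009773), 71.59069061279297)
[165, 126, 67, 102, 3849] [ 0.4223687  -0.23236202  0.03306064] [0.02859917 0.03484041] ((0.42888933420181274, -0.2198416292667389), (0.10376570373773575, 0.06767693907022476), 7.893203258514404)
```

```bash
python3 -m pendant '[{"jaw":1,"linear":[0.45,-2.2,0],"twist":0.6},{"jaw":1,"linear":[0.45,-2.2,0],"twist":0},{"jaw":1,"linear":[0,0,0],"twist":0},{"jaw":1,"linear":[0,0,3.5],"twist":0},{"jaw":1,"linear":[0,0,3.5],"twist":0},{"jaw":1,"linear":[0,0,3.5],"twist":0},{"jaw":1,"linear":[0,0,3],"twist":0},{"jaw":1,"linear":[0,0,0],"twist":0},{"jaw":1,"linear":[0,0,0],"twist":0}]'
python3 -c "
from h import *
togo([.430,-.260,.035],98)"
```

```text
time: 15.8
position: [0.4314, -0.2648, 0.082]
tool_rot: [0.998, 0.068, -0.001, -0.001]
ft_force: [0.8, 0.5, 0.8]
grip_width: 0.0873
grip_force: 0.0
t 15.80 pos [ 0.4314 -0.2648  0.082 ] shift(cm) [-0.06 -0.49  4.7 ] yang -82.16 twist -0.16 tilt 0.2 q6 0.66
```

```bash
python3 -m pendant '[{"jaw":1,"linear":[-0.1,-0.35,1],"twist":0},{"jaw":1,"linear":[0,0,1.5],"twist":0},{"jaw":1,"linear":[0,0,1],"twist":0},{"jaw":1,"linear":[0,0,0.8],"twist":0},{"jaw":1,"linear":[0,0,0.4],"twist":0},{"jaw":1,"linear":[0,0,0],"twist":0},{"jaw":1,"linear":[0,0,0],"twist":0}]'
python3 -m pendant '[{"jaw":0.8,"linear":[0,0,0],"twist":0},{"jaw":0.7,"linear":[0,0,0],"twist":0},{"jaw":0.6,"linear":[0,0,0],"twist":0},{"jaw":0.5,"linear":[0,0,0],"twist":0},{"jaw":0.42,"linear":[0,0,0],"twist":0},{"jaw":0.36,"linear":[0,0,0],"twist":0},{"jaw":0.3,"linear":[0,0,0],"twist":0},{"jaw":0.2,"linear":[0,0,0],"twist":0},{"jaw":0.1,"linear":[0,0,0],"twist":0},{"jaw":0.1,"linear":[0,0,0],"twist":0},{"jaw":0.1,"linear":[0,0,0],"twist":0}]' 30
```

```text
time: 16.38
position: [0.4308, -0.2617, 0.0366]
tool_rot: [0.998, 0.069, 0.0, 0.0]
ft_force: [1.2, -0.2, -0.0]
grip_width: 0.0867
grip_force: 0.0
time: 17.3
position: [0.4304, -0.2614, 0.0361]
tool_rot: [0.998, 0.069, -0.0, -0.0]
ft_force: [-1.1, 2.2, 0.9]
grip_width: 0.0281
grip_force: 30.0
```

```bash
python3 -m pendant '[{"jaw":0.1,"linear":[0,0,-1],"twist":0},{"jaw":0.1,"linear":[0,0,-2.5],"twist":0},{"jaw":0.1,"linear":[0,0,-3.5],"twist":0},{"jaw":0.1,"linear":[0,0,-3.5],"twist":0},{"jaw":0.1,"linear":[0,0,-3.5],"twist":0},{"jaw":0.1,"linear":[0,0,-3.5],"twist":0},{"jaw":0.1,"linear":[0,0,-3.5],"twist":0},{"jaw":0.1,"linear":[0,0,0],"twist":4},{"jaw":0.1,"linear":[0,0,0],"twist":3.5},{"jaw":0.1,"linear":[0.1,-4,0],"twist":0},{"jaw":0.1,"linear":[0.1,-4,0],"twist":0},{"jaw":0.1,"linear":[0.1,-4,0],"twist":0}]'
python3 -m pendant '[{"jaw":0.1,"linear":[0.15,-4,0],"twist":0},{"jaw":0.1,"linear":[0.15,-4,0],"twist":0},{"jaw":0.1,"linear":[0.15,-4,0],"twist":0},{"jaw":0.1,"linear":[0.15,-4,0],"twist":0},{"jaw":0.1,"linear":[0.15,-4,0],"twist":0},{"jaw":0.1,"linear":[0.15,-4,0],"twist":0},{"jaw":0.1,"linear":[0.15,-4,0],"twist":0},{"jaw":0.1,"linear":[0.15,-4,0],"twist":0},{"jaw":0.1,"linear":[0.15,-4,0],"twist":0},{"jaw":0.1,"linear":[0.15,-4,0],"twist":0},{"jaw":0.1,"linear":[0.15,-4,0],"twist":0},{"jaw":0.1,"linear":[0.15,-4,0],"twist":0}]'
python3 -m pendant '[{"jaw":0.1,"linear":[0,-2,0],"twist":0},{"jaw":0.1,"linear":[0,0,0],"twist":0},{"jaw":0.1,"linear":[0,0,0],"twist":0}]'
python3 - <<'E'
from rig import cams
from h import *
togo([.53,.34,.05],90.4)
c=cams.camera("wrist"); cv2.imwrite("pics/wrist6.png",c["color"]); np.savez("pics/wrist6.npz",**c)
E
```

```text
time: 18.3
position: [0.4324, -0.1408, 0.2467]
tool_rot: [1.0, 0.002, 0.001, 0.0]
ft_force: [0.5, 0.2, -2.1]
grip_width: 0.0274
grip_force: 30.0
time: 19.3
position: [0.4473, 0.3406, 0.2467]
tool_rot: [1.0, 0.003, 0.001, 0.0]
ft_force: [1.7, -0.8, -3.4]
grip_width: 0.0277
grip_force: 30.0
time: 19.55
position: [0.447, 0.3595, 0.2461]
tool_rot: [1.0, 0.005, 0.0, 0.0]
ft_force: [-0.1, -0.4, -2.4]
grip_width: 0.0277
grip_force: 30.0
t 19.55 pos [0.447  0.3595 0.2461] shift(cm) [ 8.27  2.01 19.62] yang -89.48 twist 0.12 tilt 0.04 q6 2.05
```

View pics/wrist6.png

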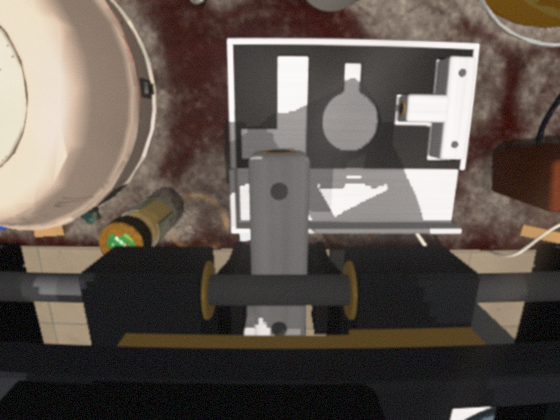

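The wrist view shows the L cut-out with bar columns 276–308, top row 56, and the foot to column 241 between rows 129 and 158. The tee is seated at (445,110). The elbow is in hand, and the spice jar is at (140,225), clear of the tray.

```bash
python3 - <<'E'
from h import *
c=dict(np.load("pics/wrist6.npz")); g=cv2.GaussianBlur(cv2.cvtColor(c["color"],cv2.COLOR_BGR2GRAY),(3,3),0).astype(int)
def hor(r0,r1,a,b,sign):
    return [(a+np.argmax(sign*np.diff(g[v,a:b]))+.5,v) for v in range(r0,r1,3)]
def ver(c0,c1,a,b,sign):
    return [(u,a+np.argmax(sign*np.diff(g[a:b,u]))+.5) for u in range(c0,c1,3)]
for n,p,z in (("bar left",hor(62,82,266,286,1),.014),("bar right",hor(62,145,300,318,-1),.014),("far",ver(282,304,46,66,1),.008),("foot left",hor(134,154,232,250,1),.014),("foot near",ver(245,256,150,168,-1),.020),("foot far",ver(246,272,120,138,1),.008)):
    w=plane(c,p,z)[:,:2]; print(n,np.median(w,0).round(4),w.std(0).round(4))
# elbow in hand: top face
P=cloud(c); m=(P[...,2]>.232)&(P[...,2]<.25)&(c["depth"]>0); m[:100]=0; m[245:]=0
q=P[m][:,:2]; print("held",len(q),q.min(0),q.max(0),np.median(P[m][:,2])); 
for x in (.46,.475,.49): 
    s=q[abs(q[:,0]-x)<.004]; print(x,s[:,1].min(),s[:,1].max())
E
```

```text
bar left [0.5688 0.363 ] [0.0061 0.0001]
bar right [0.5368 0.3299] [0.0254 0.0004]
far [0.5857 0.346 ] [0.0001 0.0074]
foot left [0.4926 0.4015] [0.0066 0.0005]
foot near [0.4755 0.3921] [0.0009 0.0037]
foot far [0.5084 0.3832] [0.0001 0.0087]
held 5527 [0.45676155 0.33698142] [0.50383681 0.38221587] 0.2433265774248559
0.46 0.33698141838492224 0.38221587251538436
0.475 0.3456888616184896 0.37371851597370925
0.49 0.34586947246541305 0.37397090090861956
```

```bash
python3 -m pendant '[{"jaw":0.1,"linear":[4,0.7,0],"twist":0},{"jaw":0.1,"linear":[3.9,0.7,0],"twist":0},{"jaw":0.1,"linear":[0,0,0],"twist":0},{"jaw":0.1,"linear":[0,0,3.5],"twist":0},{"jaw":0.1,"linear":[0,0,3.5],"twist":0},{"jaw":0.1,"linear":[0,0,3.5],"twist":0},{"jaw":0.1,"linear":[0,0,3.5],"twist":0},{"jaw":0.1,"linear":[0,0,2],"twist":0},{"jaw":0.1,"linear":[0,0,0],"twist":0},{"jaw":0.1,"linear":[0,0,0],"twist":0}]'
python3 -c "
from h import *
togo([.5264,.3458,.0441],90.4)"
```

```text
time: 20.43
position: [0.5262, 0.3435, 0.0854]
tool_rot: [1.0, 0.002, -0.001, 0.001]
ft_force: [0.3, -0.4, -0.9]
grip_width: 0.0278
grip_force: 30.0
t 20.43 pos [0.5262 0.3435 0.0854] shift(cm) [ 0.04 -0.23  4.13] yang -89.74 twist -0.14 tilt 0.18 q6 1.97
```

```bash
python3 -m pendant '[{"jaw":0.1,"linear":[0,-0.2,1],"twist":0},{"jaw":0.1,"linear":[0,0,1],"twist":0},{"jaw":0.1,"linear":[0,0,0.8],"twist":0},{"jaw":0.1,"linear":[0,0,0.5],"twist":0},{"jaw":0.1,"linear":[0,0,0],"twist":0},{"jaw":0.1,"linear":[0,0,0],"twist":0}]'
python3 -c "
from h import *
togo([.5264,.3458,.0441],90.4)"
```

```text
time: 20.93
position: [0.5264, 0.3473, 0.053]
tool_rot: [1.0, 0.003, -0.0, 0.0]
ft_force: [-0.9, 0.7, -2.1]
grip_width: 0.028
grip_force: 30.0
t 20.93 pos [0.5264 0.3473 0.053 ] shift(cm) [0.   0.15 0.89] yang -89.62 twist -0.02 tilt 0.03 q6 1.97
```

```bash
python3 -m pendant '[{"jaw":0.1,"linear":[0,0.1,0.3],"twist":0},{"jaw":0.1,"linear":[0,0,0.3],"twist":0},{"jaw":0.1,"linear":[0,0,0.2],"twist":0},{"jaw":0.1,"linear":[0,0,0.1],"twist":0},{"jaw":0.1,"linear":[0,0,0],"twist":0},{"jaw":0.1,"linear":[0,0,0],"twist":0}]'
```

```text
time: 21.43
position: [0.5266, 0.3463, 0.0442]
tool_rot: [1.0, 0.003, 0.0, -0.0]
ft_force: [-0.3, -0.3, -1.3]
grip_width: 0.0272
grip_force: 30.0
```

```bash
python3 -m pendant '[{"jaw":0.1,"linear":[0,0,0.12],"twist":0},{"jaw":0.1,"linear":[0,0,0.05],"twist":0},{"jaw":0.1,"linear":[0,0,0],"twist":0}]'
python3 -m pendant '[{"jaw":0.45,"linear":[0,0,0],"twist":0},{"jaw":0.5,"linear":[0,0,0],"twist":0},{"jaw":0.6,"linear":[0,0,0],"twist":0},{"jaw":0.6,"linear":[0,0,-1],"twist":0},{"jaw":0.6,"linear":[0,0,-2],"twist":0},{"jaw":0.6,"linear":[0,0,-4],"twist":0},{"jaw":0.6,"linear":[0,0,-4],"twist":0},{"jaw":0.6,"linear":[0,0,-4],"twist":0},{"jaw":0.8,"linear":[0,0,-4],"twist":0},{"jaw":1,"linear":[-4,0,-2],"twist":0},{"jaw":1,"linear":[-4,3,0],"twist":0},{"jaw":1,"linear":[0,0,0],"twist":0}]'
python3 - <<'E'
from rig import cams
from h import *
togo([.469,.0623,.1],98.4)
c=cams.camera("wrist"); np.savez("pics/wrist7.npz",**c)
P=cloud(c); Z=P[...,2]
m=((Z>.03)&(Z<.05)&(P[...,1]<.415)&(P[...,1]>.15)&(P[...,0]>.475)&(P[...,0]<.59)&(c["depth"]>0)).astype(np.uint8)
n,l,s,_=cv2.connectedComponentsWithStats(m)
for i in range(1,n):
    if s[i,4]>500: w=P[l==i]; print(s[i].tolist(),"z pct",np.percentile(w[:,2],[3,50,97]).round(4),cv2.minAreaRect(w[:,:2].astype(np.float32)))
cv2.imwrite("pics/wrist7.png",c["color"])
E
```

```text
time: 21.68
position: [0.5267, 0.3463, 0.0442]
tool_rot: [1.0, 0.003, 0.0, -0.0]
ft_force: [-2.6, -1.0, 7.7]
grip_width: 0.0276
grip_force: 30.0
time: 22.68
position: [0.4448, 0.3162, 0.2503]
tool_rot: [1.0, 0.004, -0.007, 0.003]
ft_force: [-2.1, -1.0, -2.2]
grip_width: 0.0711
grip_force: 0.0
t 22.68 pos [0.4448 0.3162 0.2503] shift(cm) [ 2.44 25.31 15.16] yang -89.54 twist -7.94 tilt 0.9 q6 1.98
[198, 48, 65, 105, 3836] z pct [0.0391 0.0413 0.0429] ((0.530664324760437, 0.36639609932899475), (0.10282915085554123, 0.06744025647640228), 0.3222094774246216)
[359, 49, 73, 104, 4048] z pct [0.0338 0.0411 0.0428] ((0.5326511859893799, 0.19644498825073242), (0.10382429510354996, 0.06963484734296799), 0.962181031703949)
```

View pics/wrist7.png

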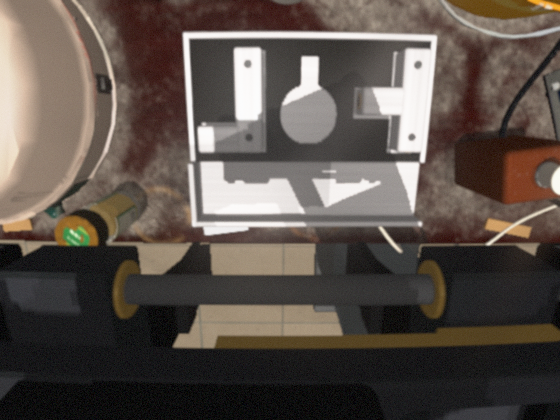

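Elbow and tee are both seated flat with tops at z 0.041. The wrist view shows the bay empty and the front fence inner line at about row 218. Next is tin 1.

```bash
python3 -m pendant '[{"jaw":1,"linear":[0,0,0],"twist":-7.1},{"jaw":1,"linear":[0,0,0],"twist":-7.1},{"jaw":1,"linear":[0,0,0],"twist":-7.1},{"jaw":1,"linear":[0,0,0],"twist":-7.1},{"jaw":1,"linear":[0,0,0],"twist":-7.1},{"jaw":1,"linear":[0,0,0],"twist":-7.1},{"jaw":1,"linear":[0,0,0],"twist":-7.1},{"jaw":1,"linear":[0,0,0],"twist":-7.1},{"jaw":1,"linear":[0,0,0],"twist":-7.1},{"jaw":1,"linear":[0,0,0],"twist":-7.1},{"jaw":1,"linear":[0,0,0],"twist":-7.1},{"jaw":1,"linear":[0,0,0],"twist":-7.1}]'
python3 -m pendant '[{"jaw":1,"linear":[0,0,0],"twist":-6.4},{"jaw":1,"linear":[0,0,0],"twist":-6.4},{"jaw":1,"linear":[-3.6,-0.2,0],"twist":0},{"jaw":1,"linear":[-3.6,-0.2,0],"twist":0},{"jaw":1,"linear":[-3.6,-0.2,0],"twist":0},{"jaw":1,"linear":[-3.6,-0.2,0],"twist":0},{"jaw":1,"linear":[-3.6,-0.2,0],"twist":0},{"jaw":1,"linear":[-3.6,-0.2,0],"twist":0},{"jaw":1,"linear":[0,0,0],"twist":0},{"jaw":1,"linear":[0,0,0],"twist":0}]'
python3 - <<'E'
from rig import cams
from h import *
togo([.469,.0623,.086],8.4)
c=cams.camera("wrist"); np.savez("pics/wrist8.npz",**c); P=cloud(c)
q=P[(P[...,2]>.09)&(P[...,2]<.108)&(P[...,0]>.4)&(P[...,0]<.54)&(P[...,1]>-.02)&(P[...,1]<.16)&(c["depth"]>0)]
print(len(q),cv2.minAreaRect(q[:,:2].astype(np.float32)))
c=cams.camera("top"); np.savez("pics/top8.npz",**c); P=cloud(c)
q=P[(P[...,2]>.092)&(P[...,2]<.108)&(P[...,0]>.4)&(P[...,0]<.54)&(P[...,1]>.0)&(P[...,1]<.13)&(c["depth"]>0)]
print(len(q),cv2.minAreaRect(q[:,:2].astype(np.float32)))
E
```

```text
time: 23.73
position: [0.4571, 0.3211, 0.2514]
tool_rot: [0.732, 0.681, 0.001, 0.0]
ft_force: [-0.0, -0.5, 0.6]
grip_width: 0.087
grip_force: 0.0
time: 24.57
position: [0.477, 0.1036, 0.2514]
tool_rot: [0.655, 0.755, 0.0, 0.0]
ft_force: [0.3, 1.6, 0.1]
grip_width: 0.0872
grip_force: 0.0
t 24.57 pos [0.477  0.1036 0.2514] shift(cm) [-3.98 -1.39 16.54] yang 8.11 twist -0.29 tilt 0.07 q6 -0.16
4034 ((0.47880032658576965, 0.046297501772642136), (0.0713866725564003, 0.13232757151126862), 26.81327247619629)
205 ((0.489128977060318, 0.03673027828335762), (0.04821972921490669, 0.1075710654258728), 75.6983871459961)
```

```bash
python3 -m pendant '[{"jaw":1,"linear":[-2,-0.7,0],"twist":-0.3},{"jaw":1,"linear":[-2,-0.7,0],"twist":0},{"jaw":1,"linear":[0,0,0],"twist":0},{"jaw":1,"linear":[0,0,3.5],"twist":0},{"jaw":1,"linear":[0,0,3.5],"twist":0},{"jaw":1,"linear":[0,0,3],"twist":0},{"jaw":1,"linear":[0,0,3],"twist":0},{"jaw":1,"linear":[0,0,2],"twist":0},{"jaw":1,"linear":[0,0,1],"twist":0},{"jaw":1,"linear":[0,0,0.5],"twist":0},{"jaw":1,"linear":[0,0,0],"twist":0},{"jaw":1,"linear":[0,0,0],"twist":0}]'
python3 -m pendant '[{"jaw":0.8,"linear":[0,0,0],"twist":0},{"jaw":0.75,"linear":[0,0,0],"twist":0},{"jaw":0.7,"linear":[0,0,0],"twist":0},{"jaw":0.65,"linear":[0,0,0],"twist":0},{"jaw":0.6,"linear":[0,0,0],"twist":0},{"jaw":0.5,"linear":[0,0,0],"twist":0},{"jaw":0.4,"linear":[0,0,0],"twist":0},{"jaw":0.4,"linear":[0,0,0],"twist":0},{"jaw":0.4,"linear":[0,0,0],"twist":0}]' 35
```

```text
time: 25.67
position: [0.4683, 0.0647, 0.0863]
tool_rot: [0.651, 0.759, 0.0, 0.0]
ft_force: [0.1, 0.1, 0.6]
grip_width: 0.0866
grip_force: 0.0
time: 26.42
position: [0.4693, 0.0636, 0.0865]
tool_rot: [0.652, 0.758, 0.001, 0.001]
ft_force: [2.2, 1.1, 3.8]
grip_width: 0.0518
grip_force: 35.0
```

```bash
python3 -m pendant '[{"jaw":0.4,"linear":[0,0,-1],"twist":0},{"jaw":0.4,"linear":[0,0,-2.5],"twist":0},{"jaw":0.4,"linear":[0,0,-3],"twist":4},{"jaw":0.4,"linear":[0,0,-2],"twist":4},{"jaw":0.4,"linear":[3.6,-0.46,0],"twist":0},{"jaw":0.4,"linear":[3.6,-0.46,0],"twist":0},{"jaw":0.4,"linear":[3.6,-0.46,0],"twist":0},{"jaw":0.4,"linear":[3.6,-0.46,0],"twist":0},{"jaw":0.4,"linear":[3.6,-0.46,0],"twist":0},{"jaw":0.4,"linear":[3.6,-0.46,0],"twist":0},{"jaw":0.4,"linear":[3.6,-0.46,0],"twist":0},{"jaw":0.4,"linear":[3.6,-0.46,0],"twist":0}]'
python3 -m pendant '[{"jaw":0.4,"linear":[0,0,0],"twist":0},{"jaw":0.4,"linear":[0,0,0],"twist":0}]'
python3 - <<'E'
from h import *
togo([.432,.357,.105],.4)
c=dict(np.load("pics/wrist7.npz")); g=cv2.GaussianBlur(cv2.cvtColor(c["color"],cv2.COLOR_BGR2GRAY),(3,3),0)
P=cloud(c)
# fence by height: points z .026-.04 near front / left
d=c["depth"]>0
f=P[d&(P[...,2]>.029)&(P[...,2]<.042)&(P[...,0]<.415)&(P[...,0]>.38)&(P[...,1]>.2)&(P[...,1]<.36)]
print("front fence x",np.percentile(f[:,0],[5,50,95]),len(f))
f=P[d&(P[...,2]>.029)&(P[...,2]<.042)&(P[...,0]<.46)&(P[...,0]>.41)&(P[...,1]>.39)&(P[...,1]<.43)]
print("left fence y",np.percentile(f[:,1],[5,50,95]) if len(f) else None,len(f))
E
```

```text
time: 27.42
position: [0.4246, 0.3515, 0.1691]
tool_rot: [0.703, 0.711, -0.003, -0.001]
ft_force: [1.2, -0.1, -6.6]
grip_width: 0.0518
grip_force: 35.0
time: 27.58
position: [0.4249, 0.352, 0.1692]
tool_rot: [0.701, 0.713, -0.003, -0.001]
ft_force: [-0.1, -1.0, -6.5]
grip_width: 0.0521
grip_force: 35.0
t 27.58 pos [0.4249 0.352  0.1692] shift(cm) [0.5  0.75 6.41] yang 0.92 twist 0.52 tilt 0.32 q6 0.47
front fence x [0.39589886 0.39910749 0.40099344] 833
left fence y [0.40674569 0.40899764 0.41232707] 286
```

```bash
python3 -m pendant '[{"jaw":0.4,"linear":[0.4,0.8,0],"twist":0.5},{"jaw":0.4,"linear":[0,0,0],"twist":0},{"jaw":0.4,"linear":[0,0,2],"twist":0},{"jaw":0.4,"linear":[0,0,2.5],"twist":0},{"jaw":0.4,"linear":[0,0,1.5],"twist":0},{"jaw":0.4,"linear":[0,0,0.7],"twist":0},{"jaw":0.4,"linear":[0,0,0],"twist":0},{"jaw":0.4,"linear":[0,0,0],"twist":0}]'
python3 -c "
from h import *
togo([.432,.357,.0945],.4)"
```

```text
time: 28.25
position: [0.4362, 0.3547, 0.1041]
tool_rot: [0.707, 0.708, -0.0, -0.0]
ft_force: [0.8, 0.4, -6.3]
grip_width: 0.0519
grip_force: 35.0
t 28.25 pos [0.4362 0.3547 0.1041] shift(cm) [ 0.23 -0.42  0.96] yang 0.08 twist -0.32 tilt 0.02 q6 0.48
```

Lower to the floor.

```bash
python3 -m pendant '[{"jaw":0.4,"linear":[0.2,-0.3,0.3],"twist":-0.3},{"jaw":0.4,"linear":[0,0,0.3],"twist":0},{"jaw":0.4,"linear":[0,0,0.2],"twist":0},{"jaw":0.4,"linear":[0,0,0.1],"twist":0},{"jaw":0.4,"linear":[0,0,0],"twist":0},{"jaw":0.4,"linear":[0,0,0],"twist":0}]'
python3 -c "
from h import *
togo([.427,.3662,.0945],.4)"
```

```text
time: 28.75
position: [0.4326, 0.3575, 0.0953]
tool_rot: [0.704, 0.71, 0.0, 0.0]
ft_force: [-1.0, 0.5, -6.6]
grip_width: 0.052
grip_force: 35.0
t 28.75 pos [0.4326 0.3575 0.0953] shift(cm) [ 0.88 -0.56  0.08] yang 0.48 twist 0.08 tilt 0.02 q6 0.48
```

```bash
python3 -m pendant '[{"jaw":0.4,"linear":[0,0,0.08],"twist":0},{"jaw":0.4,"linear":[0,-0.3,0],"twist":0},{"jaw":0.4,"linear":[0,-0.3,0],"twist":0},{"jaw":0.4,"linear":[0.4,0,0],"twist":0},{"jaw":0.4,"linear":[0.4,0,0],"twist":0},{"jaw":0.4,"linear":[0.1,0,0],"twist":0},{"jaw":0.4,"linear":[0,0,0],"twist":0},{"jaw":0.4,"linear":[0,0,0],"twist":0}]'
python3 -c "
from h import *
togo([.427,.3662,.0945],.4)"
```

```text
time: 29.42
position: [0.4267, 0.3659, 0.0947]
tool_rot: [0.704, 0.71, -0.0, 0.001]
ft_force: [1.4, -4.9, -0.9]
grip_width: 0.0516
grip_force: 35.0
t 29.42 pos [0.4267 0.3659 0.0947] shift(cm) [0.03 0.03 0.02] yang 0.50 twist 0.10 tilt 0.07 q6 0.50
```

```bash
python3 -m pendant '[{"jaw":0.4,"linear":[0,-0.12,0.03],"twist":0},{"jaw":0.4,"linear":[0.06,0,0],"twist":0},{"jaw":0.4,"linear":[0,0,0],"twist":0},{"jaw":0.4,"linear":[0,0,0],"twist":0}]'
```

```text
time: 29.75
position: [0.4266, 0.366, 0.0947]
tool_rot: [0.704, 0.71, 0.0, 0.001]
ft_force: [3.4, -7.1, 0.5]
grip_width: 0.0519
grip_force: 35.0
```

```bash
python3 -m pendant '[{"jaw":0.4,"linear":[0,-0.1,0.03],"twist":0},{"jaw":0.4,"linear":[0,0,0],"twist":0},{"jaw":0.65,"linear":[0,0,0],"twist":0},{"jaw":0.75,"linear":[0,0,0],"twist":0},{"jaw":0.8,"linear":[0,0,0],"twist":0},{"jaw":0.85,"linear":[0,0,-1],"twist":0},{"jaw":0.85,"linear":[0,0,-2],"twist":0},{"jaw":0.85,"linear":[0,0,-4],"twist":0},{"jaw":0.85,"linear":[0,0,-4],"twist":0},{"jaw":1,"linear":[0,0,-4],"twist":0},{"jaw":1,"linear":[-3.5,0,0],"twist":0},{"jaw":1,"linear":[-3.5,0,0],"twist":0}]'
python3 - <<'E'
from rig import cams
from h import *
c=cams.camera("wrist"); np.savez("pics/wrist9.npz",**c); cv2.imwrite("pics/wrist9.png",c["color"])
c=cams.camera("top"); np.savez("pics/top9.npz",**c); P=cloud(c)
P0=cloud(dict(np.load("pics/top0.npz")))
q=P0.reshape(-1,3)
for x in (.46,.5,.52,.6,.62,.64,.66,.68): print(x,[(lambda k:round(float(k.max()),3) if len(k) else None)(q[(abs(q[:,0]-x)<.01)&(abs(q[:,1]-y)<.01)][:,2]) for y in np.arange(-.34,-.12,.02)])
# tins 2,3 from images by orange/brown colour at top height
for nm in("top0","top9"):
    c=dict(np.load(f"pics/{nm}.npz")); P=cloud(c); m=((P[...,2]>.09)&(P[...,2]<.13)&(P[...,0]>.5)&(P[...,0]<.625)&(P[...,1]>-.35)&(P[...,1]<-.145)&(c["depth"]>0)).astype(np.uint8)
    n,l,s,_=cv2.connectedComponentsWithStats(m)
    for i in range(1,n):
        if s[i,4]>150: print(nm,s[i].tolist(),cv2.minAreaRect(P[l==i][:,:2].astype(np.float32)),P[l==i].mean(0).round(4))
togo([.572,-.1955,.0865],-8)
E
```

```text
time: 30.75
position: [0.4265, 0.2987, 0.2478]
tool_rot: [0.703, 0.711, 0.005, 0.002]
ft_force: [0.8, -0.7, 0.2]
grip_width: 0.0842
grip_force: 0.0
0.46 [0.008, 0.04, 0.04, 0.037, 0.036, 0.006, 0.037, 0.04, 0.009, 0.007, 0.088, 0.128]
0.5 [0.091, 0.081, 0.033, 0.009, 0.009, 0.008, 0.021, 0.026, 0.029, 0.029, 0.087, 0.094]
0.52 [0.098, 0.079, 0.054, 0.01, 0.007, 0.011, 0.018, 0.022, 0.025, 0.025, 0.027, 0.093]
0.6 [0.086, 0.1, 0.103, 0.105, 0.099, 0.098, 0.106, 0.105, 0.105, 0.104, 0.006, 0.009]
0.62 [0.087, 0.09, 0.088, 0.005, 0.007, 0.011, 0.008, 0.009, 0.008, 0.006, 0.011, 0.006]
0.64 [0.09, 0.088, 0.088, 0.007, 0.009, 0.006, 0.006, 0.008, 0.009, 0.007, 0.011, 0.011]
0.66 [0.307, 0.308, 0.313, 0.319, 0.322, 0.313, 0.265, 0.007, 0.014, 0.008, 0.005, 0.005]
0.68 [0.297, 0.302, 0.302, 0.306, 0.313, 0.311, 0.265, 0.005, 0.007, 0.009, 0.172, 0.172]
top0 [335, 178, 29, 20, 473] ((0.5723119378089905, -0.19554753601551056), (0.0825776755809784, 0.05259407311677933), 82.09656524658203) [ 0.5712 -0.1949  0.1027]
top0 [367, 179, 29, 22, 503] ((0.562637984752655, -0.2910550832748413), (0.06440341472625732, 0.08294310420751572), 4.344972133636475) [ 0.5659 -0.2898  0.1019]
top9 [335, 178, 29, 20, 469] ((0.5724208950996399, -0.19523803889751434), (0.08232776075601578, 0.051929887384176254), 82.67384338378906) [ 0.5714 -0.1946  0.1027]
top9 [367, 179, 29, 22, 507] ((0.563271701335907, -0.29080259799957275), (0.06446249037981033, 0.08408930152654648), 3.039562702178955) [ 0.5658 -0.29    0.1019]
t 30.85 pos [0.4238 0.294  0.2451] shift(cm) [-49.01  14.55  15.91] yang 0.32 twist 8.32 tilt 0.07 q6 0.39
```

View pics/wrist9.png

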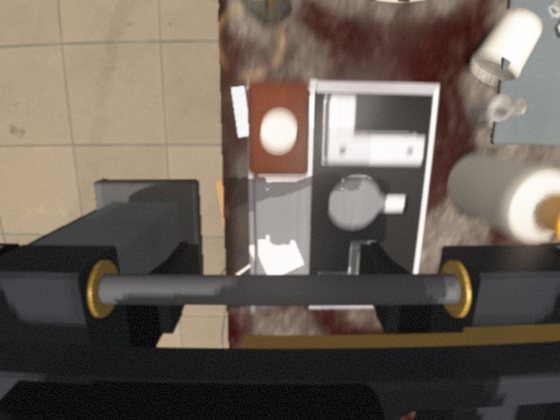

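The wrist view shows tin 1 snug in the corner at (278,130), with elbow at (375,140) and tee at (355,260) in place. There is a tall stack (z 0.31) just behind tins 2 and 3, so I need its edge.

```bash
python3 - <<'E'
from h import *
for nm in("top9","wrist1","scene4"):
    c=dict(np.load(f"pics/{nm}.npz")); P=cloud(c).reshape(-1,3); P=P[(c["depth"].ravel()>0)]
    q=P[(P[:,2]>.13)&(P[:,2]<.4)&(P[:,0]>.61)&(P[:,0]<.76)]
    for y in np.arange(-.38,-.14,.015):
        s=q[abs(q[:,1]-y)<.0075]
        if len(s): k=s[:,0].argmin(); print(nm,y.round(3),s[k].round(3),np.percentile(s[:,0],3).round(3))
E
```

```text
top9 -0.38 [ 0.654 -0.386  0.257] 0.656
top9 -0.365 [ 0.656 -0.372  0.245] 0.657
top9 -0.35 [ 0.656 -0.352  0.26 ] 0.657
top9 -0.335 [ 0.656 -0.333  0.305] 0.658
top9 -0.32 [ 0.655 -0.314  0.307] 0.657
top9 -0.305 [ 0.653 -0.301  0.307] 0.656
top9 -0.29 [ 0.651 -0.288  0.275] 0.653
top9 -0.275 [ 0.651 -0.275  0.316] 0.654
top9 -0.26 [ 0.65  -0.256  0.322] 0.653
top9 -0.245 [ 0.651 -0.251  0.319] 0.655
top9 -0.23 [ 0.651 -0.223  0.261] 0.654
top9 -0.215 [ 0.651 -0.22   0.26 ] 0.658
top9 -0.2 [ 0.745 -0.207  0.26 ] 0.745
scene4 -0.38 [ 0.656 -0.381  0.255] 0.66
scene4 -0.365 [ 0.656 -0.366  0.258] 0.659
scene4 -0.35 [ 0.656 -0.345  0.278] 0.659
scene4 -0.335 [ 0.653 -0.328  0.222] 0.659
scene4 -0.32 [ 0.657 -0.313  0.22 ] 0.658
scene4 -0.305 [ 0.656 -0.299  0.215] 0.658
scene4 -0.29 [ 0.651 -0.284  0.278] 0.658
scene4 -0.275 [ 0.649 -0.273  0.28 ] 0.657
scene4 -0.26 [ 0.653 -0.261  0.319] 0.659
scene4 -0.245 [ 0.653 -0.248  0.22 ] 0.659
scene4 -0.23 [ 0.656 -0.228  0.261] 0.666
scene4 -0.215 [ 0.651 -0.212  0.262] 0.658
scene4 -0.2 [ 0.726 -0.205  0.265] 0.727
```

```bash
python3 -m pendant '[{"jaw":1,"linear":[0,0,0],"twist":-5.7},{"jaw":1,"linear":[-4,0.7,0],"twist":0},{"jaw":1,"linear":[-4,0.7,0],"twist":0},{"jaw":1,"linear":[-4,0.7,0],"twist":0},{"jaw":1,"linear":[-4,0.7,0],"twist":0},{"jaw":1,"linear":[-4,0.7,0],"twist":0},{"jaw":1,"linear":[-4,0.7,0],"twist":0},{"jaw":1,"linear":[-4,0.7,0],"twist":0},{"jaw":1,"linear":[-4,0.7,0],"twist":0},{"jaw":1,"linear":[-4,0.7,0],"twist":0},{"jaw":1,"linear":[-4,0.7,0],"twist":0},{"jaw":1,"linear":[0,0,0],"twist":0}]'
python3 -m pendant '[{"jaw":1,"linear":[0,0,0],"twist":0}]'
python3 -c "
from h import *
togo([.562,-.176,.09],6)"
```

```text
time: 31.85
position: [0.5413, -0.1, 0.2444]
tool_rot: [0.67, 0.742, 0.0, 0.004]
ft_force: [-0.1, 0.2, 0.1]
grip_width: 0.0866
grip_force: 0.0
time: 31.93
position: [0.5385, -0.0948, 0.2438]
tool_rot: [0.669, 0.743, 0.001, 0.0]
ft_force: [-0.1, -0.6, 0.0]
grip_width: 0.0866
grip_force: 0.0
t 31.93 pos [ 0.5385 -0.0948  0.2438] shift(cm) [-8.33  1.49 15.38] yang 5.95 twist -0.05 tilt 0.06 q6 -0.48
```

```bash
python3 -m pendant '[{"jaw":1,"linear":[-2.8,0.5,0],"twist":0},{"jaw":1,"linear":[-2.8,0.5,0],"twist":0},{"jaw":1,"linear":[-2.7,0.5,0],"twist":0},{"jaw":1,"linear":[0,0,0],"twist":0},{"jaw":1,"linear":[0,0,0],"twist":0}]'
python3 - <<'E'
from rig import cams
from h import *
togo([.562,-.176,.09],6)
c=cams.camera("scene"); np.savez("pics/scene10.npz",**c); P=cloud(c).reshape(-1,3)
q=P[(P[:,2]>.088)&(P[:,2]<.108)&(P[:,0]>.51)&(P[:,0]<.64)&(P[:,1]<-.14)&(P[:,1]>-.36)]
for y0,y1 in ((-.243,-.14),(-.36,-.243)):
    s=q[(q[:,1]>y0)&(q[:,1]<y1)]; print(len(s),cv2.minAreaRect(s[:,:2].astype(np.float32)))
E
```

```text
time: 32.35
position: [0.5614, -0.1732, 0.2436]
tool_rot: [0.668, 0.744, 0.0, -0.001]
ft_force: [0.6, 0.5, -0.1]
grip_width: 0.0869
grip_force: 0.0
t 32.35 pos [ 0.5614 -0.1732  0.2436] shift(cm) [-0.31  0.03 15.36] yang 6.15 twist 0.15 tilt 0.08 q6 -0.60
226 ((0.5721530914306641, -0.19529128074645996), (0.10334800183773041, 0.057173557579517365), 79.1136245727539)
246 ((0.5515813231468201, -0.3016192317008972), (0.12863995134830475, 0.0960802361369133), 44.46159362792969)
```

```bash
python3 -m pendant '[{"jaw":1,"linear":[-0.1,0,3],"twist":0},{"jaw":1,"linear":[0,0,3],"twist":0},{"jaw":1,"linear":[0,0,3],"twist":0},{"jaw":1,"linear":[0,0,3],"twist":0},{"jaw":1,"linear":[0,0,2],"twist":0},{"jaw":1,"linear":[0,0,1],"twist":0},{"jaw":1,"linear":[0,0,0.4],"twist":0},{"jaw":1,"linear":[0,0,0],"twist":0},{"jaw":1,"linear":[0,0,0],"twist":0}]'
python3 -m pendant '[{"jaw":0.85,"linear":[0,0,0],"twist":0},{"jaw":0.8,"linear":[0,0,0],"twist":0},{"jaw":0.75,"linear":[0,0,0],"twist":0},{"jaw":0.7,"linear":[0,0,0],"twist":0},{"jaw":0.65,"linear":[0,0,0],"twist":0},{"jaw":0.6,"linear":[0,0,0],"twist":0},{"jaw":0.5,"linear":[0,0,0],"twist":0},{"jaw":0.4,"linear":[0,0,0],"twist":0},{"jaw":0.4,"linear":[0,0,0],"twist":0},{"jaw":0.4,"linear":[0,0,0],"twist":0}]' 45
python3 - <<'E'
from rig import cams
from h import *
togo([.562,-.176,.09],6)
c=cams.camera("scene"); cv2.imwrite("pics/scene11.png",cv2.resize(c["color"][80:240,230:430],None,fx=4,fy=4,interpolation=cv2.INTER_CUBIC)[:600,:800])
E
```

```text
time: 33.15
position: [0.5613, -0.1744, 0.0905]
tool_rot: [0.668, 0.744, -0.0, -0.0]
ft_force: [0.8, 0.2, -0.2]
grip_width: 0.0871
grip_force: 0.0
time: 33.98
position: [0.5615, -0.1752, 0.0898]
tool_rot: [0.668, 0.744, 0.0, 0.0]
ft_force: [2.2, 2.3, 1.5]
grip_width: 0.0518
grip_force: 44.3
t 33.98 pos [ 0.5615 -0.1752  0.0898] shift(cm) [-0.09  0.04 -0.02] yang 6.17 twist 0.17 tilt 0.01 q6 -0.60
```

View pics/scene11.png

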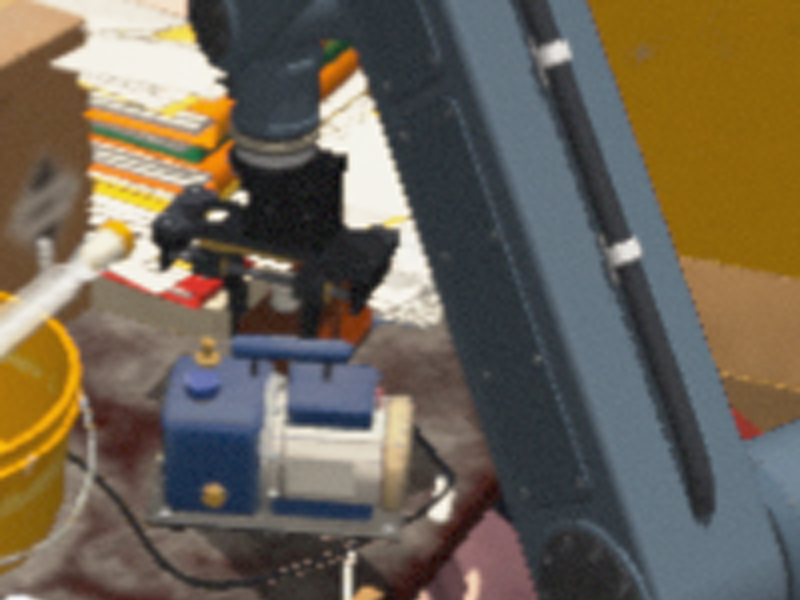

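Tin 2 is gripped flat, with the gripper behind the pump and clear of the book stack (gripper at crop (290,250)). Lifting.

```bash
python3 -m pendant '[{"jaw":0.4,"linear":[0,0,-0.5],"twist":0},{"jaw":0.4,"linear":[0,0,-1.5],"twist":0},{"jaw":0.4,"linear":[0,0,-3],"twist":0},{"jaw":0.4,"linear":[0,0,-3],"twist":0},{"jaw":0.4,"linear":[0,0,-3],"twist":0},{"jaw":0.4,"linear":[0,0,-3],"twist":0},{"jaw":0.4,"linear":[0,0,-3],"twist":0},{"jaw":0.4,"linear":[0,0,-3],"twist":0},{"jaw":0.4,"linear":[3,0,0],"twist":0},{"jaw":0.4,"linear":[3,0,0],"twist":5.6},{"jaw":0.4,"linear":[3.2,-0.8,0],"twist":0},{"jaw":0.4,"linear":[3.5,-1,0],"twist":0}]'
python3 -m pendant '[{"jaw":0.4,"linear":[0,0,0],"twist":0}]'
python3 - <<'E'
from rig import cams
from h import *
togo([.435,.29,.2],.4)
c=cams.camera("wrist"); P=cloud(c); p,r,o=tool()
T=r.inv().apply(P.reshape(-1,3)-p); d=c["depth"].ravel()>0
T=T[d]; q=T[(abs(T[:,1])<.03)&(T[:,2]>-.02)&(T[:,2]<.1)&(T[:,0]<.08)&(T[:,0]>-.06)]
print(len(q), np.percentile(q,[1,50,99],axis=0).round(4))
s=T[(abs(T[:,1])<.03)&(T[:,2]>-.012)&(T[:,2]<-.003)]; print("top plane x",s[:,0].min() if len(s) else 0,s[:,0].max() if len(s) else 0)
cv2.imwrite("pics/wrist12.png",c["color"])
E
```

```text
time: 35.03
position: [0.5338, -0.0481, 0.2879]
tool_rot: [0.704, 0.71, -0.002, -0.002]
ft_force: [0.7, 0.8, -6.8]
grip_width: 0.0518
grip_force: 44.6
time: 35.12
position: [0.5296, -0.0415, 0.2871]
tool_rot: [0.702, 0.712, -0.002, -0.008]
ft_force: [-1.1, 0.9, -7.8]
grip_width: 0.0516
grip_force: 45.0
t 35.12 pos [ 0.5296 -0.0415  0.2871] shift(cm) [33.2  -8.89  9.12] yang 0.77 twist 0.37 tilt 0.91 q6 -0.31
11396 [[-0.0225 -0.0281 -0.0186]
 [ 0.0192 -0.0014 -0.0097]
 [ 0.0267  0.0285  0.0777]]
top plane x -0.025545329360882493 0.02416407745076103
```

View pics/wrist12.png

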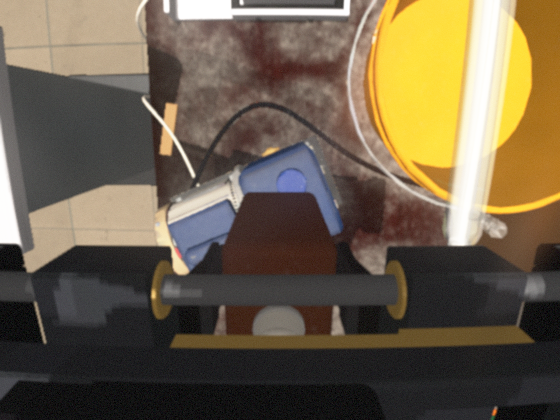

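Tin 2 hangs upright with its front face at tool x +24 mm, so its centre is 17 mm behind the TCP. Carry it to the bay.

```bash
python3 -m pendant '[{"jaw":0.4,"linear":[3.7,-1,0],"twist":0},{"jaw":0.4,"linear":[3.7,-1,0],"twist":0},{"jaw":0.4,"linear":[3.7,-1,0],"twist":0},{"jaw":0.4,"linear":[3.7,-1,0],"twist":0},{"jaw":0.4,"linear":[3.7,-1,0],"twist":0},{"jaw":0.4,"linear":[3.7,-1,0],"twist":0},{"jaw":0.4,"linear":[3.7,-1,0],"twist":0},{"jaw":0.4,"linear":[3.7,-1,0],"twist":0},{"jaw":0.4,"linear":[3.5,-1,0],"twist":0},{"jaw":0.4,"linear":[0,0,0],"twist":0},{"jaw":0.4,"linear":[0,0,0],"twist":0},{"jaw":0.4,"linear":[0,0,0],"twist":0}]'
python3 - <<'E'
from h import *
togo([.433,.292,.11],.4)
E
```

```text
time: 36.17
position: [0.4423, 0.2804, 0.2885]
tool_rot: [0.703, 0.711, -0.002, -0.0]
ft_force: [-0.5, -0.6, -6.4]
grip_width: 0.0515
grip_force: 45.0
t 36.17 pos [0.4423 0.2804 0.2885] shift(cm) [ 1.22 -0.86 17.85] yang 0.61 twist 0.21 tilt 0.22 q6 0.34
```

```bash
python3 -m pendant '[{"jaw":0.4,"linear":[1.1,-0.8,0],"twist":0.2},{"jaw":0.4,"linear":[0,0,0],"twist":0},{"jaw":0.4,"linear":[0,0,3.5],"twist":0},{"jaw":0.4,"linear":[0,0,3.5],"twist":0},{"jaw":0.4,"linear":[0,0,3.5],"twist":0},{"jaw":0.4,"linear":[0,0,3.5],"twist":0},{"jaw":0.4,"linear":[0,0,2],"twist":0},{"jaw":0.4,"linear":[0,0,1],"twist":0},{"jaw":0.4,"linear":[0,0,0],"twist":0},{"jaw":0.4,"linear":[0,0,0],"twist":0}]'
python3 - <<'E'
from h import *
togo([.433,.292,.098],.4)
E
```

```text
time: 37.0
position: [0.4361, 0.2917, 0.12]
tool_rot: [0.705, 0.709, 0.0, 0.0]
ft_force: [0.7, -0.4, -5.3]
grip_width: 0.0514
grip_force: 45.0
t 37.00 pos [0.4361 0.2917 0.12  ] shift(cm) [ 0.04 -0.31  2.2 ] yang 0.30 twist -0.10 tilt 0.04 q6 0.37
```

```bash
python3 -m pendant '[{"jaw":0.4,"linear":[0,-0.3,0.7],"twist":0},{"jaw":0.4,"linear":[0,0,0.7],"twist":0},{"jaw":0.4,"linear":[0,0,0.4],"twist":0},{"jaw":0.4,"linear":[0,0,0.2],"twist":0},{"jaw":0.4,"linear":[0,0,0.1],"twist":0},{"jaw":0.4,"linear":[0,0,0],"twist":0},{"jaw":0.4,"linear":[0,0,0],"twist":0}]'
python3 - <<'E'
from h import *
togo([.4266,.301,.098],.4)
E
```

```text
time: 37.58
position: [0.4319, 0.2932, 0.1004]
tool_rot: [0.705, 0.709, 0.001, -0.0]
ft_force: [-2.6, 3.0, 4.2]
grip_width: 0.052
grip_force: 45.0
t 37.58 pos [0.4319 0.2932 0.1004] shift(cm) [ 0.78 -0.53  0.24] yang 0.36 twist -0.04 tilt 0.1 q6 0.37
```

```bash
python3 -m pendant '[{"jaw":0.4,"linear":[0,0,0.1],"twist":0},{"jaw":0.65,"linear":[0,0,0],"twist":0},{"jaw":0.7,"linear":[0,0,0],"twist":0},{"jaw":0.75,"linear":[0,0,0],"twist":0},{"jaw":0.75,"linear":[-0.9,0,0],"twist":0},{"jaw":0.75,"linear":[-0.8,0,0],"twist":0},{"jaw":0.75,"linear":[0,0,0],"twist":0},{"jaw":0.65,"linear":[0,0,0],"twist":0},{"jaw":0.6,"linear":[0,0,0],"twist":0},{"jaw":0.5,"linear":[0,0,0],"twist":0},{"jaw":0.4,"linear":[0,0,0],"twist":0},{"jaw":0.4,"linear":[0,0,0],"twist":0}]' 30
python3 - <<'E'
from h import *
togo([.4266,.284,.098],.4)
E
```

```text
time: 38.58
position: [0.4321, 0.2753, 0.0977]
tool_rot: [0.705, 0.709, -0.0, 0.0]
ft_force: [1.1, -1.5, 0.2]
grip_width: 0.0522
grip_force: 30.0
t 38.58 pos [0.4321 0.2753 0.0977] shift(cm) [ 0.88 -0.55 -0.03] yang 0.38 twist -0.02 tilt 0.02 q6 0.34
```

```bash
python3 -m pendant '[{"jaw":0.4,"linear":[0,-0.3,0],"twist":0},{"jaw":0.4,"linear":[0,-0.35,0],"twist":0},{"jaw":0.4,"linear":[0.4,0,0],"twist":0},{"jaw":0.4,"linear":[0.4,0,0],"twist":0},{"jaw":0.4,"linear":[0.1,0,0],"twist":0},{"jaw":0.4,"linear":[0,0,0],"twist":0},{"jaw":0.4,"linear":[0,0,0],"twist":0}]'
```

```text
time: 39.17
position: [0.427, 0.2828, 0.0979]
tool_rot: [0.704, 0.711, 0.0, 0.002]
ft_force: [5.5, -7.9, -1.1]
grip_width: 0.0515
grip_force: 30.0
```

```bash
python3 -m pendant '[{"jaw":0.4,"linear":[0.08,-0.05,0],"twist":0},{"jaw":0.4,"linear":[0.05,-0.05,0],"twist":0},{"jaw":0.4,"linear":[0,0,0],"twist":0},{"jaw":0.4,"linear":[0,0,0],"twist":0}]'
python3 -m pendant '[{"jaw":0.65,"linear":[0,0,0],"twist":0},{"jaw":0.75,"linear":[0,0,0],"twist":0},{"jaw":0.8,"linear":[0,0,0],"twist":0},{"jaw":0.85,"linear":[0,0,-1],"twist":0},{"jaw":0.85,"linear":[0,0,-2],"twist":0},{"jaw":0.85,"linear":[0,0,-4],"twist":0},{"jaw":0.85,"linear":[0,0,-4],"twist":0},{"jaw":1,"linear":[0,0,-4],"twist":0},{"jaw":1,"linear":[-3.5,0,0],"twist":0},{"jaw":1,"linear":[-3.5,0,0],"twist":0},{"jaw":1,"linear":[-3.5,0,0],"twist":0},{"jaw":1,"linear":[0,0,0],"twist":0}]'
python3 - <<'E'
from rig import cams
from h import *
togo([.551,-.29,.09],0)
c=cams.camera("wrist"); np.savez("pics/wrist13.npz",**c); P=cloud(c)
for a,b in ((.245,.325),(.327,.41)):
    q=P[(P[...,2]>.1)&(P[...,2]<.116)&(P[...,0]>.37)&(P[...,0]<.48)&(P[...,1]>a)&(P[...,1]<b)&(c["depth"]>0)]; print(len(q),cv2.minAreaRect(q[:,:2].astype(np.float32)))
cv2.imwrite("pics/wrist13.png",c["color"])
c=cams.camera("top"); np.savez("pics/top13.npz",**c); P=cloud(c)
m=((P[...,2]>.094)&(P[...,2]<.13)&(P[...,0]>.5)&(P[...,0]<.62)&(P[...,1]>-.37)&(P[...,1]<-.145)&(c["depth"]>0)); q=P[m]
print(cv2.minAreaRect(q[:,:2].astype(np.float32)),q.mean(0))
h=cv2.cvtColor(c["color"],cv2.COLOR_BGR2HSV); s=(m&(h[...,1]>90)); q=P[s]; print(len(q),cv2.minAreaRect(q[:,:2].astype(np.float32)),q.mean(0))
E
```

```text
time: 39.5
position: [0.4269, 0.2829, 0.098]
tool_rot: [0.703, 0.711, 0.0, 0.003]
ft_force: [7.1, -13.4, -1.7]
grip_width: 0.0518
grip_force: 30.0
time: 40.5
position: [0.4238, 0.1767, 0.2485]
tool_rot: [0.706, 0.708, -0.001, 0.0]
ft_force: [-1.2, -0.5, -0.2]
grip_width: 0.0863
grip_force: 0.0
t 40.50 pos [0.4238 0.1767 0.2485] shift(cm) [-46.68  12.59  15.94] yang 0.18 twist 0.18 tilt 0.15 q6 0.15
5283 ((0.4267115294933319, 0.28510719537734985), (0.05261184647679329, 0.0794101357460022), 0.09373392909765244)
1153 ((0.42617711424827576, 0.3336569368839264), (0.013332081027328968, 0.05155891552567482), 89.94702911376953)
((0.5611070394515991, -0.30989083647727966), (0.13111825287342072, 0.0767400786280632), 69.139404296875) [ 0.56460433 -0.29253328  0.10261207]
320 ((0.5671504139900208, -0.2890098989009857), (0.049004293978214264, 0.07892616093158722), 2.938690185546875) [ 0.56621342 -0.2861327   0.09937021]
```

View pics/wrist13.png

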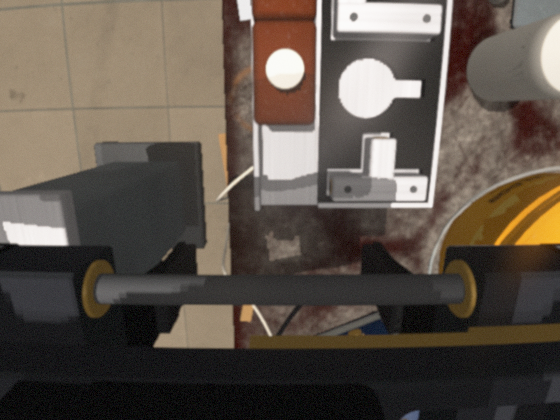

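The wrist view shows tin 2 at (285,70) right behind tin 1 on the front fence, with tee and elbow undisturbed. Next is tin 3, approached with a -x offset because of the stack behind it.

```bash
python3 -m pendant '[{"jaw":1,"linear":[-4,1,0],"twist":0},{"jaw":1,"linear":[-4,1,0],"twist":0},{"jaw":1,"linear":[-4,1,0],"twist":0},{"jaw":1,"linear":[-4,1,0],"twist":0},{"jaw":1,"linear":[-4,1,0],"twist":0},{"jaw":1,"linear":[-4,1,0],"twist":0},{"jaw":1,"linear":[-4,1,0],"twist":0},{"jaw":1,"linear":[-4,1,0],"twist":0},{"jaw":1,"linear":[-4,1,0],"twist":0},{"jaw":1,"linear":[-4,1,0],"twist":0},{"jaw":1,"linear":[-4,1,0],"twist":0},{"jaw":1,"linear":[0,0,0],"twist":0}]'
python3 -m pendant '[{"jaw":1,"linear":[0,0,0],"twist":0},{"jaw":1,"linear":[0,0,0],"twist":0}]'
python3 - <<'E'
from rig import cams
from h import *
togo([.5525,-.288,.09],1)
c=cams.camera("scene"); np.savez("pics/scene14.npz",**c); P=cloud(c); h=cv2.cvtColor(c["color"],cv2.COLOR_BGR2HSV)
m=((P[...,2]>.092)&(P[...,2]<.108)&(P[...,0]>.5)&(P[...,0]<.63)&(P[...,1]>-.37)&(P[...,1]<-.2)&(c["depth"]>0)&(h[...,1]>90)); q=P[m]
print(len(q),cv2.minAreaRect(q[:,:2].astype(np.float32)),q.mean(0))
E
```

```text
time: 41.6
position: [0.5415, -0.2655, 0.2479]
tool_rot: [0.706, 0.708, -0.0, 0.004]
ft_force: [0.9, -0.5, 0.7]
grip_width: 0.0869
grip_force: 0.0
time: 41.77
position: [0.538, -0.2569, 0.2471]
tool_rot: [0.704, 0.71, 0.0, -0.001]
ft_force: [0.1, 0.3, 0.1]
grip_width: 0.087
grip_force: 0.0
t 41.77 pos [ 0.538  -0.2569  0.2471] shift(cm) [-3.15  1.45 15.7 ] yang 0.43 twist -0.57 tilt 0.15 q6 -0.64
129 ((0.5613055229187012, -0.2990443706512451), (0.1164250299334526, 0.04744572564959526), 85.09507751464844) [ 0.56028355 -0.27465334  0.0980696 ]
```

```bash
python3 -m pendant '[{"jaw":1,"linear":[-1.6,0.7,0],"twist":-0.5},{"jaw":1,"linear":[-1.5,0.7,0],"twist":0},{"jaw":1,"linear":[0,0,0],"twist":0},{"jaw":1,"linear":[0,0,2],"twist":0},{"jaw":1,"linear":[0,0,0],"twist":0},{"jaw":1,"linear":[0,0,0],"twist":0}]'
python3 -c "
from h import *
togo([.5525,-.288,.09],1)"
```

```text
time: 42.32
position: [0.5512, -0.2869, 0.2268]
tool_rot: [0.701, 0.713, -0.0, -0.002]
ft_force: [-0.6, 1.0, -0.5]
grip_width: 0.087
grip_force: 0.0
t 42.32 pos [ 0.5512 -0.2869  0.2268] shift(cm) [-0.15  0.17 13.68] yang 0.97 twist -0.03 tilt 0.26 q6 -0.68
```

No contact. Descend to just above the tin top, then check.

```bash
python3 -m pendant '[{"jaw":1,"linear":[0,0.1,2.5],"twist":0},{"jaw":1,"linear":[0,0,2.5],"twist":0},{"jaw":1,"linear":[0,0,2],"twist":0},{"jaw":1,"linear":[0,0,2],"twist":0},{"jaw":1,"linear":[0,0,1],"twist":0},{"jaw":1,"linear":[0,0,0],"twist":0},{"jaw":1,"linear":[0,0,0],"twist":0}]'
python3 -c "
from h import *
togo([.5525,-.288,.09],1)"
```

```text
time: 42.9
position: [0.5535, -0.2891, 0.1282]
tool_rot: [0.702, 0.713, 0.0, -0.0]
ft_force: [0.5, 1.0, 0.2]
grip_width: 0.0873
grip_force: 0.0
t 42.90 pos [ 0.5535 -0.2891  0.1282] shift(cm) [ 0.11 -0.09  3.82] yang 0.90 twist -0.10 tilt 0.01 q6 -0.68
```

```bash
python3 -m pendant '[{"jaw":1,"linear":[0,0,0.8],"twist":0},{"jaw":1,"linear":[0,0,0],"twist":0},{"jaw":1,"linear":[0,0,0],"twist":0}]'
```

```text
time: 43.15
position: [0.5535, -0.2897, 0.1203]
tool_rot: [0.702, 0.712, 0.0, 0.0]
ft_force: [0.7, -0.0, 0.2]
grip_width: 0.0868
grip_force: 0.0
```

```bash
python3 -m pendant '[{"jaw":1,"linear":[0,0,0.4],"twist":0},{"jaw":1,"linear":[0,0,0.4],"twist":0},{"jaw":1,"linear":[0,0,0],"twist":0},{"jaw":1,"linear":[0,0,0],"twist":0}]'
```

```text
time: 43.48
position: [0.553, -0.2894, 0.1114]
tool_rot: [0.702, 0.712, -0.0, -0.0]
ft_force: [0.5, -0.2, 0.0]
grip_width: 0.0867
grip_force: 0.0
```

Tips are below the tin's shoulder (0.100) with no contact. Go down and close.

```bash
python3 -m pendant '[{"jaw":1,"linear":[0,0,0.7],"twist":0},{"jaw":1,"linear":[0,0,0.7],"twist":0},{"jaw":1,"linear":[0,0,0.7],"twist":0},{"jaw":1,"linear":[0,0,0],"twist":0},{"jaw":1,"linear":[0,0,0],"twist":0}]'
python3 -m pendant '[{"jaw":0.85,"linear":[0,0,0],"twist":0},{"jaw":0.8,"linear":[0,0,0],"twist":0},{"jaw":0.75,"linear":[0,0,0],"twist":0},{"jaw":0.7,"linear":[0,0,0],"twist":0},{"jaw":0.65,"linear":[0,0,0],"twist":0},{"jaw":0.6,"linear":[0,0,0],"twist":0},{"jaw":0.5,"linear":[0,0,0],"twist":0},{"jaw":0.4,"linear":[0,0,0],"twist":0},{"jaw":0.4,"linear":[0,0,0],"twist":0},{"jaw":0.4,"linear":[0,0,0],"twist":0}]' 40
```

```text
time: 43.9
position: [0.5529, -0.2893, 0.0898]
tool_rot: [0.702, 0.712, -0.0, -0.001]
ft_force: [-0.0, -1.0, -0.1]
grip_width: 0.0866
grip_force: 0.0
time: 44.73
position: [0.554, -0.2902, 0.0913]
tool_rot: [0.702, 0.712, 0.0, 0.001]
ft_force: [3.9, -0.4, 4.8]
grip_width: 0.0556
grip_force: 37.3
```

```bash
python3 -m pendant '[{"jaw":0.4,"linear":[0,0,0],"twist":0},{"jaw":0.4,"linear":[0,0,0],"twist":0},{"jaw":0.4,"linear":[0,0,0],"twist":0},{"jaw":0.4,"linear":[0,0,0],"twist":0}]' 40
python3 - <<'E'
from rig import cams
from h import *
c=cams.camera("scene"); cv2.imwrite("pics/s15.png",cv2.resize(c["color"][90:190,250:375],None,fx=6,fy=6,interpolation=cv2.INTER_CUBIC))
p,r,o=tool()
c=cams.camera("wrist"); P=cloud(c); T=r.inv().apply(P.reshape(-1,3)-p)[c["depth"].ravel()>0]
for z0,z1 in ((-.012,-.003),(.0,.02),(.03,.05),(.06,.08)):
    s=T[(abs(T[:,1])<.045)&(T[:,2]>z0)&(T[:,2]<z1)&(T[:,0]<.08)&(T[:,0]>0)]; print(z0,len(s),s[:,:2].max(0) if len(s) else 0)
    for y in (-.02,0,.02):
        k=s[abs(s[:,1]-y)<.003]; print("   ",y,k[:,0].max().round(4) if len(k) else None)
E
```

```text
time: 45.07
position: [0.5539, -0.2901, 0.0913]
tool_rot: [0.702, 0.712, 0.0, 0.001]
ft_force: [4.2, 0.2, 5.7]
grip_width: 0.0555
grip_force: 37.3
-0.012 4244 [0.04159295 0.03722456]
    -0.02 0.0395
    0 0.0408
    0.02 0.0411
0.0 1441 [0.04170191 0.04463826]
    -0.02 0.0398
    0 0.0407
    0.02 0.0417
0.03 580 [0.04209574 0.03298437]
    -0.02 0.0396
    0 0.0409
    0.02 0.042
0.06 1532 [0.07983383 0.03839546]
    -0.02 0.0797
    0 0.0797
    0.02 0.0421
```

```bash
python3 - <<'E'
from rig import cams
from h import *
P=cloud(dict(np.load("pics/wrist5.npz"))).reshape(-1,3); Q=cloud(dict(np.load("pics/wrist4.npz"))).reshape(-1,3); W=cloud(dict(np.load("pics/wrist1.npz"))).reshape(-1,3)
for nm,q in(("w1",W),("w5",P),("w4",Q)):
  print(nm,"y:",np.arange(-.37,-.22,.015).round(3))
  for x in np.arange(.475,.64,.015): print(x.round(3),[(lambda k:round(float(np.median(k)),3) if len(k) else None)(q[(abs(q[:,0]-x)<.0075)&(abs(q[:,1]-y)<.0075)&(q[:,2]>-.02)&(q[:,2]<.2)][:,2]) for y in np.arange(-.37,-.22,.015)])
c=cams.camera("top"); X=cloud(c); m=((X[...,2]>.1)&(X[...,2]<.13)&(X[...,0]>.48)&(X[...,0]<.62)&(X[...,1]>-.35)&(X[...,1]<-.23)); print(m.sum())
E
```

```text
w1 y: [-0.37  -0.355 -0.34  -0.325 -0.31  -0.295 -0.28  -0.265 -0.25  -0.235]
0.475 [0.001, 0.001, 0.002, 0.033, 0.033, 0.002, 0.001, 0.001, 0.001, 0.001]
0.49 [0.084, 0.082, 0.081, 0.033, 0.033, 0.002, 0.001, 0.001, 0.001, 0.001]
0.505 [0.08, 0.092, 0.079, 0.002, 0.001, 0.001, 0.001, 0.001, 0.001, 0.002]
0.52 [0.087, 0.093, 0.085, 0.055, 0.05, 0.001, 0.001, 0.001, 0.001, 0.002]
0.535 [0.083, 0.094, 0.089, 0.079, 0.052, 0.003, 0.037, 0.035, 0.002, 0.001]
0.55 [0.078, 0.092, 0.091, 0.1, 0.1, 0.101, 0.101, 0.101, 0.081, 0.09]
0.565 [0.082, 0.079, 0.084, 0.101, 0.101, 0.125, 0.124, 0.101, 0.091, 0.1]
0.58 [0.079, 0.08, 0.08, 0.101, 0.101, 0.126, 0.102, 0.101, 0.096, 0.101]
0.595 [0.079, 0.08, 0.081, 0.101, 0.101, 0.101, 0.101, 0.101, 0.001, 0.001]
0.61 [0.08, 0.081, 0.082, 0.083, 0.082, 0.07, None, None, 0.001, None]
0.625 [0.08, None, None, None, None, None, None, None, 0.001, None]
0.64 [None, None, None, None, None, None, None, None, None, None]
w5 y: [-0.37  -0.355 -0.34  -0.325 -0.31  -0.295 -0.28  -0.265 -0.25  -0.235]
0.475 [0.001, 0.001, 0.002, 0.001, 0.001, 0.001, 0.001, 0.001,
[... 1081 characters left out ...]
.002, 0.001, 0.001, 0.001, 0.001, 0.002]
0.52 [0.082, 0.093, 0.085, 0.054, 0.05, 0.001, 0.001, 0.001, 0.001, 0.002]
0.535 [0.082, 0.094, 0.089, 0.08, 0.054, 0.035, 0.047, 0.053, 0.015, 0.002]
0.55 [0.078, 0.091, 0.09, 0.098, 0.099, 0.099, 0.101, 0.101, 0.1, 0.065]
0.565 [0.08, 0.08, 0.08, 0.101, 0.101, 0.125, 0.124, 0.102, 0.101, 0.075]
0.58 [0.079, 0.08, 0.081, 0.101, 0.101, 0.125, 0.125, 0.101, 0.101, 0.094]
0.595 [0.079, 0.08, 0.081, 0.1, 0.101, 0.101, 0.101, 0.101, 0.1, 0.1]
0.61 [0.08, 0.081, 0.082, 0.083, 0.084, 0.07, None, None, None, 0.001]
0.625 [0.081, 0.082, 0.083, 0.084, 0.085, 0.069, None, None, None, None]
0.64 [0.082, 0.083, 0.084, 0.085, 0.086, 0.07, None, None, None, None]
3
```

View pics/s15.png

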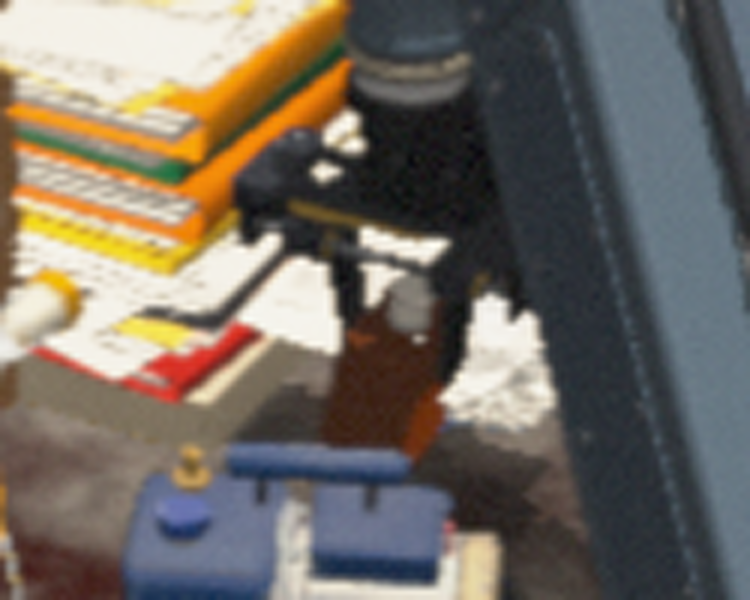

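The picture shows tin 3 pinched but leaning slightly: its top was pulled forward while its bottom stuck. Lifting a little should let the pads square it.

```bash
python3 -m pendant '[{"jaw":0.4,"linear":[0,0,-0.3],"twist":0},{"jaw":0.4,"linear":[0,0,-0.3],"twist":0},{"jaw":0.4,"linear":[0,0,-0.3],"twist":0},{"jaw":0.4,"linear":[0,0,0],"twist":0},{"jaw":0.4,"linear":[0,0,0],"twist":0}]' 45
```

```text
time: 45.63
position: [0.5521, -0.289, 0.0987]
tool_rot: [0.702, 0.712, -0.0, -0.002]
ft_force: [0.6, 0.2, -6.8]
grip_width: 0.0555
grip_force: 41.3
```

```bash
python3 -m pendant '[{"jaw":0.4,"linear":[0,-0.3,-1],"twist":0},{"jaw":0.4,"linear":[0,-0.3,-1.5],"twist":0},{"jaw":0.4,"linear":[0,-0.2,-2],"twist":0},{"jaw":0.4,"linear":[0,0,-3],"twist":0},{"jaw":0.4,"linear":[0,0,-3],"twist":0},{"jaw":0.4,"linear":[0,0,-3],"twist":0},{"jaw":0.4,"linear":[0,0,-3],"twist":0},{"jaw":0.4,"linear":[0,0,-3],"twist":0},{"jaw":0.4,"linear":[0,0,0],"twist":0},{"jaw":0.4,"linear":[0,0,0],"twist":0}]'
python3 - <<'E'
from rig import cams
from h import *
p,r,o=tool()
c=cams.camera("wrist"); np.savez("pics/wrist16.npz",**c); P=cloud(c); T=r.inv().apply(P.reshape(-1,3)-p)[c["depth"].ravel()>0]
for z in (-.008,.02,.03,.04,.05,.06,.07,.08,.088):
    k=T[(abs(T[:,2]-z)<.003)&(T[:,0]>.03)&(T[:,0]<.05)&(abs(T[:,1])<.05)]
    if len(k)>5: print(z,len(k),"y range",k[:,1].min().round(4),k[:,1].max().round(4),"x slope",np.polyfit(k[:,1],k[:,0],1).round(4))
togo([.433,.2,.2],.4)
E
```

```text
time: 46.47
position: [0.5455, -0.2901, 0.2966]
tool_rot: [0.702, 0.712, 0.0, 0.002]
ft_force: [-0.3, 0.1, -5.9]
grip_width: 0.0537
grip_force: 42.6
-0.008 1346 y range -0.0281 0.023 x slope [0.1243 0.0375]
0.02 243 y range -0.0242 0.0266 x slope [0.0145 0.0399]
0.03 194 y range -0.022 0.0273 x slope [0.0189 0.0402]
0.04 181 y range -0.0216 0.0286 x slope [0.0164 0.0405]
0.05 147 y range -0.0182 0.0299 x slope [0.0134 0.0408]
0.06 130 y range -0.0185 0.0305 x slope [0.0175 0.041 ]
0.07 115 y range -0.018 0.0323 x slope [0.0127 0.0413]
0.08 69 y range -0.0152 0.0311 x slope [0.0257 0.0415]
t 46.52 pos [ 0.5442 -0.2891  0.2941] shift(cm) [ 49.06 -10.37   9.47] yang 0.87 twist 0.47 tilt 0.1 q6 -0.68
```

```bash
python3 -m pendant '[{"jaw":0.3,"linear":[4,-0.8,0],"twist":0},{"jaw":0.3,"linear":[4,-0.8,0],"twist":0},{"jaw":0.3,"linear":[4,-0.8,0],"twist":0},{"jaw":0.3,"linear":[4,-0.9,0],"twist":0},{"jaw":0.3,"linear":[4,-0.9,0],"twist":0},{"jaw":0.3,"linear":[4,-0.9,0],"twist":0},{"jaw":0.3,"linear":[4,-0.9,0],"twist":0},{"jaw":0.3,"linear":[4,-0.9,0],"twist":0},{"jaw":0.3,"linear":[4,-0.9,0],"twist":0},{"jaw":0.3,"linear":[4,-0.9,0],"twist":0},{"jaw":0.3,"linear":[4,-0.9,0],"twist":0},{"jaw":0.3,"linear":[3,-0.7,0],"twist":0}]' 60
python3 -m pendant '[{"jaw":0.3,"linear":[0,0,0],"twist":0},{"jaw":0.3,"linear":[0,0,0],"twist":0}]'
python3 - <<'E'
from rig import cams
from h import *
p,r,o=tool()
c=cams.camera("wrist"); P=cloud(c); T=r.inv().apply(P.reshape(-1,3)-p)[c["depth"].ravel()>0]
for z in (-.008,.02,.03,.05,.07,.08):
    k=T[(abs(T[:,2]-z)<.003)&(T[:,0]>.03)&(T[:,0]<.05)&(abs(T[:,1])<.05)]
    if len(k)>5: print(z,len(k),"y range",k[:,1].min().round(4),k[:,1].max().round(4),"x slope",np.polyfit(k[:,1],k[:,0],1).round(4))
togo([.433,.193,.2],.4)
E
```

```text
time: 47.52
position: [0.4315, 0.1812, 0.2921]
tool_rot: [0.701, 0.713, -0.002, -0.003]
ft_force: [0.9, 0.2, -6.2]
grip_width: 0.0528
grip_force: 57.7
time: 47.68
position: [0.4324, 0.1798, 0.2923]
tool_rot: [0.7, 0.714, -0.003, -0.002]
ft_force: [-0.0, -0.9, -7.0]
grip_width: 0.0521
grip_force: 58.1
-0.008 1812 y range -0.0273 0.0236 x slope [0.0828 0.0365]
0.02 219 y range -0.023 0.0253 x slope [0.0062 0.0395]
0.03 180 y range -0.0222 0.0265 x slope [0.0072 0.0396]
0.05 131 y range -0.0207 0.0278 x slope [0.0033 0.0397]
0.07 100 y range -0.0194 0.0295 x slope [0.0041 0.0398]
0.08 65 y range -0.0188 0.0304 x slope [0.0046 0.0399]
t 47.73 pos [0.4333 0.1788 0.2926] shift(cm) [1.43 0.04 9.26] yang 1.00 twist 0.60 tilt 0.29 q6 0.14
```

```bash
python3 -m pendant '[{"jaw":0.3,"linear":[1.3,0.1,0],"twist":0.5},{"jaw":0.3,"linear":[0,0,0],"twist":0},{"jaw":0.3,"linear":[0,0,3.5],"twist":0},{"jaw":0.3,"linear":[0,0,3.5],"twist":0},{"jaw":0.3,"linear":[0,0,3.5],"twist":0},{"jaw":0.3,"linear":[0,0,3.5],"twist":0},{"jaw":0.3,"linear":[0,0,2],"twist":0},{"jaw":0.3,"linear":[0,0,1],"twist":0},{"jaw":0.3,"linear":[0,0,0],"twist":0},{"jaw":0.3,"linear":[0,0,0],"twist":0}]'
python3 - <<'E'
from h import *
togo([.434,.193,.098],.4)
E
```

```text
time: 48.57
position: [0.4362, 0.1905, 0.124]
tool_rot: [0.705, 0.709, -0.001, -0.0]
ft_force: [0.6, -0.2, -5.5]
grip_width: 0.053
grip_force: 58.1
t 48.57 pos [0.4362 0.1905 0.124 ] shift(cm) [ 0.25 -0.21  2.6 ] yang 0.28 twist -0.12 tilt 0.11 q6 0.17
```

```bash
python3 -m pendant '[{"jaw":0.3,"linear":[0.1,-0.2,0.8],"twist":0},{"jaw":0.3,"linear":[0,0,0.8],"twist":0},{"jaw":0.3,"linear":[0,0,0.5],"twist":0},{"jaw":0.3,"linear":[0,0,0.2],"twist":0},{"jaw":0.3,"linear":[0,0,0],"twist":0},{"jaw":0.3,"linear":[0,0,0],"twist":0}]'
python3 - <<'E'
from h import *
togo([.434,.193,.098],.4)
E
```

```text
time: 49.07
position: [0.4339, 0.1927, 0.1017]
tool_rot: [0.705, 0.709, -0.0, 0.0]
ft_force: [-0.4, 0.1, -6.0]
grip_width: 0.0526
grip_force: 58.1
t 49.07 pos [0.4339 0.1927 0.1017] shift(cm) [0.03 0.01 0.37] yang 0.38 twist -0.02 tilt 0.01 q6 0.18
```

```bash
python3 -m pendant '[{"jaw":0.3,"linear":[0,0,0.15],"twist":0},{"jaw":0.3,"linear":[0,0,0.15],"twist":0},{"jaw":0.3,"linear":[0,0,0],"twist":0},{"jaw":0.3,"linear":[0,0,0],"twist":0}]'
```

```text
time: 49.4
position: [0.4348, 0.1931, 0.0996]
tool_rot: [0.705, 0.709, 0.001, 0.001]
ft_force: [-0.0, 2.5, 3.8]
grip_width: 0.0521
grip_force: 58.0
```

On the floor. Release, regrip so the tin stands flat, then push snug.

```bash
python3 -m pendant '[{"jaw":0.62,"linear":[0,0,0],"twist":0},{"jaw":0.68,"linear":[0,0,0],"twist":0},{"jaw":0.7,"linear":[0,0,0.1],"twist":0},{"jaw":0.7,"linear":[0,0,0],"twist":0},{"jaw":0.65,"linear":[0,0,0],"twist":0},{"jaw":0.6,"linear":[0,0,0],"twist":0},{"jaw":0.5,"linear":[0,0,0],"twist":0},{"jaw":0.4,"linear":[0,0,0],"twist":0},{"jaw":0.4,"linear":[0,0,0],"twist":0}]' 30
python3 -m pendant '[{"jaw":0.4,"linear":[0,-0.3,0],"twist":0},{"jaw":0.4,"linear":[0,-0.35,0],"twist":0},{"jaw":0.4,"linear":[0.4,-0.1,0],"twist":0},{"jaw":0.4,"linear":[0.4,0,0],"twist":0},{"jaw":0.4,"linear":[0,0,0],"twist":0},{"jaw":0.4,"linear":[0,0,0],"twist":0}]'
python3 - <<'E'
from h import *
togo([.4268,.201,.098],.4)
E
```

```text
time: 50.15
position: [0.4354, 0.1928, 0.0981]
tool_rot: [0.705, 0.709, 0.001, 0.001]
ft_force: [4.6, -0.3, 2.1]
grip_width: 0.0525
grip_force: 29.6
time: 50.65
position: [0.4258, 0.1996, 0.098]
tool_rot: [0.704, 0.71, -0.001, 0.0]
ft_force: [2.8, -4.9, 6.7]
grip_width: 0.0522
grip_force: 29.4
t 50.65 pos [0.4258 0.1996 0.098 ] shift(cm) [ 0.14  0.1  -0.  ] yang 0.47 twist 0.07 tilt 0.16 q6 0.20
```

```bash
python3 -m pendant '[{"jaw":0.4,"linear":[0.1,0,0],"twist":0},{"jaw":0.4,"linear":[0.08,0,0],"twist":0},{"jaw":0.4,"linear":[0,0,0],"twist":0},{"jaw":0.4,"linear":[0,0,0],"twist":0}]'
```

```text
time: 50.98
position: [0.4261, 0.2009, 0.0981]
tool_rot: [0.704, 0.71, -0.001, 0.001]
ft_force: [4.0, -7.7, 6.9]
grip_width: 0.0522
grip_force: 29.5
```

Snug on both sides. Release, retreat and check everything.

```bash
python3 -m pendant '[{"jaw":0.62,"linear":[0,0,0],"twist":0},{"jaw":0.7,"linear":[0,0,0],"twist":0},{"jaw":0.75,"linear":[0,0,0],"twist":0},{"jaw":0.8,"linear":[0,0,-1],"twist":0},{"jaw":0.8,"linear":[0,0,-2],"twist":0},{"jaw":0.8,"linear":[0,0,-4],"twist":0},{"jaw":0.85,"linear":[0,0,-4],"twist":0},{"jaw":1,"linear":[0,0,-4],"twist":0},{"jaw":1,"linear":[-4,0,0],"twist":0},{"jaw":1,"linear":[-4,0,0],"twist":0},{"jaw":1,"linear":[-2,0,0],"twist":0},{"jaw":1,"linear":[0,0,0],"twist":0}]'
cat > chk.py <<'E'
from rig import cams
from h import *
for nm in("wrist","top"):
    c=cams.camera(nm); np.savez(f"pics/{nm}20.npz",**c); cv2.imwrite(f"pics/{nm}20.png",c["color"]); P=cloud(c); d=c["depth"]>0
    print(nm)
    for n,(x0,x1,y0,y1,z0,z1) in dict(bodies=(.37,.47,.13,.43,.095,.116),caps=(.37,.47,.13,.43,.122,.14),tee=(.47,.6,.14,.26,.033,.048),elbow=(.47,.6,.3,.42,.033,.048)).items():
        m=(d&(P[...,0]>x0)&(P[...,0]<x1)&(P[...,1]>y0)&(P[...,1]<y1)&(P[...,2]>z0)&(P[...,2]<z1)).astype(np.uint8)
        k,l,s,_=cv2.connectedComponentsWithStats(m)
        for i in range(1,k):
            if s[i,4]>25: w=P[l==i]; r=cv2.minAreaRect(w[:,:2].astype(np.float32)); print(n,s[i,4],np.round(r[0],4),np.round(r[1],4),round(r[2],1),"z",np.percentile(w[:,2],[5,50,95]).round(4))
E
python3 chk.py
```

```text
time: 51.98
position: [0.4245, 0.1003, 0.247]
tool_rot: [0.706, 0.708, -0.002, -0.002]
ft_force: [0.0, 0.7, -0.1]
grip_width: 0.0867
grip_force: 0.0
wrist
bodies 2023 [0.427  0.2533] [0.0515 0.0212] 0.4 z [0.0999 0.1089 0.1104]
bodies 5324 [0.4284 0.1981] [0.0526 0.081 ] 0.4 z [0.1064 0.1092 0.1105]
caps 1182 [0.4284 0.1981] [0.0276 0.0272] 44.6 z [0.1322 0.1334 0.1347]
tee 3910 [0.532  0.1961] [0.1044 0.0669] 0.8 z [0.0395 0.0413 0.0427]
top
bodies 805 [0.4257 0.323 ] [0.052  0.1642] 0.8 z [0.0997 0.1064 0.1124]
bodies 27 [0.43   0.2328] [0.0443 0.0054] 1.1 z [0.1005 0.1071 0.1135]
caps 73 [0.4261 0.2831] [0.0265 0.0271] 39.4 z [0.1261 0.1313 0.1352]
caps 74 [0.4251 0.3635] [0.0263 0.0267] 78.9 z [0.1256 0.1316 0.1356]
tee 301 [0.5443 0.1947] [0.0643 0.0897] 80.2 z [0.0346 0.0393 0.0448]
elbow 387 [0.529  0.3639] [0.1032 0.0663] 0.0 z [0.0341 0.0389 0.0448]
```

Tin 3 settled upright on release but sits about 1.5 mm off the fence and 3–4 mm from tin 2. Regrip it upright and push again.

```bash
python3 -m pendant '[{"jaw":1,"linear":[3.3,0.1,0],"twist":0},{"jaw":1,"linear":[3.3,0.1,0],"twist":0},{"jaw":1,"linear":[3.2,0.1,0],"twist":0},{"jaw":1,"linear":[0,0,0],"twist":0},{"jaw":1,"linear":[0,0,3],"twist":0},{"jaw":1,"linear":[0,0,3],"twist":0},{"jaw":1,"linear":[0,0,3],"twist":0},{"jaw":1,"linear":[0,0,3],"twist":0},{"jaw":1,"linear":[0,0,2],"twist":0},{"jaw":1,"linear":[0,0,1],"twist":0},{"jaw":1,"linear":[0,0,0],"twist":0},{"jaw":1,"linear":[0,0,0],"twist":0}]' 20
python3 - <<'E'
from h import *
togo([.4284,.198,.096],.4)
E
```

```text
time: 53.08
position: [0.428, 0.201, 0.0969]
tool_rot: [0.704, 0.71, -0.001, -0.001]
ft_force: [0.0, 0.5, -0.4]
grip_width: 0.0872
grip_force: 0.0
t 53.08 pos [0.428  0.201  0.0969] shift(cm) [-0.3   0.04  0.09] yang 0.43 twist 0.03 tilt 0.21 q6 0.19
```

```bash
python3 -m pendant '[{"jaw":0.8,"linear":[-0.3,0,0],"twist":0},{"jaw":0.7,"linear":[0,0,0],"twist":0},{"jaw":0.65,"linear":[0,0,0],"twist":0},{"jaw":0.6,"linear":[0,0,0],"twist":0},{"jaw":0.5,"linear":[0,0,0],"twist":0},{"jaw":0.4,"linear":[0,0,0],"twist":0},{"jaw":0.4,"linear":[0,0,0],"twist":0}]' 20
python3 -m pendant '[{"jaw":0.4,"linear":[0,-0.2,0],"twist":0},{"jaw":0.4,"linear":[0,-0.1,0],"twist":0},{"jaw":0.4,"linear":[0.3,0,0],"twist":0},{"jaw":0.4,"linear":[0.3,0,0],"twist":0},{"jaw":0.4,"linear":[0,0,0],"twist":0},{"jaw":0.4,"linear":[0,0,0],"twist":0}]'
```

```text
time: 53.67
position: [0.4294, 0.1975, 0.098]
tool_rot: [0.705, 0.709, 0.0, 0.0]
ft_force: [-1.3, -0.9, 1.9]
grip_width: 0.0517
grip_force: 20.0
time: 54.17
position: [0.4277, 0.2022, 0.098]
tool_rot: [0.704, 0.71, 0.0, 0.002]
ft_force: [3.6, -7.7, 2.2]
grip_width: 0.0518
grip_force: 20.0
```

```bash
python3 -m pendant '[{"jaw":0.4,"linear":[0.05,-0.1,0],"twist":0},{"jaw":0.4,"linear":[0.05,-0.05,0],"twist":0},{"jaw":0.4,"linear":[0,0,0],"twist":0},{"jaw":0.4,"linear":[0,0,0],"twist":0}]'
python3 -m pendant '[{"jaw":0.62,"linear":[0,0,0],"twist":0},{"jaw":0.7,"linear":[0,0,0],"twist":0},{"jaw":0.8,"linear":[0,0,0],"twist":0},{"jaw":0.85,"linear":[0,0,-1],"twist":0},{"jaw":0.85,"linear":[0,0,-2],"twist":0},{"jaw":0.85,"linear":[0,0,-4],"twist":0},{"jaw":0.85,"linear":[0,0,-4],"twist":0},{"jaw":1,"linear":[0,0,-4],"twist":0},{"jaw":1,"linear":[-4,0,0],"twist":0},{"jaw":1,"linear":[-4,0,0],"twist":0},{"jaw":1,"linear":[-2,0,0],"twist":0},{"jaw":1,"linear":[0,0,0],"twist":0}]'
python3 chk.py
```

```text
time: 54.5
position: [0.4276, 0.2023, 0.0981]
tool_rot: [0.704, 0.71, 0.001, 0.003]
ft_force: [5.9, -12.8, 1.3]
grip_width: 0.0522
grip_force: 20.0
time: 55.5
position: [0.4241, 0.1023, 0.2476]
tool_rot: [0.706, 0.708, -0.001, -0.001]
ft_force: [0.2, 0.5, 0.3]
grip_width: 0.0864
grip_force: 0.0
wrist
bodies 7311 [0.4273 0.2142] [0.0524 0.1042] 0.1 z [0.1062 0.1091 0.1105]
caps 1188 [0.4272 0.2021] [0.0274 0.0278] 25.2 z [0.1322 0.1334 0.1347]
tee 3882 [0.5318 0.1961] [0.1039 0.0672] 0.8 z [0.0395 0.0413 0.0427]
top
bodies 836 [0.4258 0.3196] [0.0521 0.1713] 0.8 z [0.1006 0.1065 0.1124]
caps 73 [0.426  0.2828] [0.0239 0.0266] 37.4 z [0.1249 0.1312 0.1362]
caps 73 [0.4247 0.3644] [0.0258 0.0266] 86.8 z [0.1253 0.1315 0.1375]
tee 293 [0.544  0.1951] [0.0633 0.0925] 77.5 z [0.034  0.0388 0.045 ]
elbow 404 [0.529 0.363] [0.0666 0.1041] 88.8 z [0.034  0.0391 0.0451]
```

Tins are now snug and the parts are still home. One numeric check that no gauge lies anywhere on the desk, since I've used all my pictures.

```bash
python3 - <<'E'
from h import *
for f in("top0","top3","top20"):
    c=dict(np.load(f"pics/{f}.npz")); P=cloud(c); h=cv2.cvtColor(c["color"],cv2.COLOR_BGR2HSV)
    m=((c["depth"]>0)&(P[...,2]>.017)&(P[...,2]<.04)&(P[...,0]>.33)&(P[...,0]<.95)&(abs(P[...,1])<.7)&(h[...,1]<60)&(h[...,2]>110)).astype(np.uint8)
    k,l,s,_=cv2.connectedComponentsWithStats(m)
    for i in range(1,k):
        if s[i,4]>150:
            w=P[l==i]; r=cv2.minAreaRect(w[:,:2].astype(np.float32)); print(f,s[i].tolist(),np.round(r[0],3),np.round(r[1],3),np.median(w[:,2]).round(3))
E
```

```text
top0 [153, 183, 85, 67, 419] [0.497 0.28 ] [0.266 0.207] 0.023
top0 [369, 215, 22, 33, 386] [ 0.443 -0.294] [0.068 0.099] 0.031
top0 [338, 217, 23, 37, 410] [ 0.432 -0.194] [0.104 0.068] 0.031
top3 [211, 187, 22, 28, 205] [0.548 0.188] [0.065 0.08 ] 0.037
top3 [338, 217, 23, 37, 416] [ 0.432 -0.194] [0.104 0.068] 0.031
top3 [153, 221, 71, 29, 187] [0.437 0.301] [0.222 0.088] 0.032
top20 [154, 183, 84, 16, 194] [0.596 0.277] [0.265 0.047] 0.022
top20 [211, 187, 22, 30, 202] [0.544 0.195] [0.062 0.091] 0.037
top20 [153, 189, 26, 41, 355] [0.519 0.371] [0.125 0.082] 0.036
```

No gauge is present. Handing in.

```bash
python3 -c "
from rig import robot
print(robot.hand_in())"
```

```text
the job is handed in; nothing more can be done
None
```

I handed in the job: the elbow and tee lie flat in their foam cut-outs, all three tins stand snug along the front fence from the left corner, and no gauge was on the desk.

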